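Clamp the sharpening stone, snug plus a quarter turn

ROBOT

A 7-joint arm with a two-finger parallel gripper is mounted at the origin on the work surface. World frame = base frame: x ahead of the robot, y to its left, z up, the work surface at z = 0. Lengths are in m, angles in rad, forces in N, time in s.
With the tool pointing down it reaches from about 0.425 to 0.875 m from the base axis. Payload 4.7 kg.
Tool frame: the origin (TCP) lies on the centre line of the jaws, within the pads' length; the fingertips stand ahead of it and the grasp point (between the pads) lies 2 mm behind it (nose_length is the z of the fingertips in the tool frame, in m); z points along the fingers, y is the line along which they close (so a half turn about z gives the same grasp; the last joint's range is limited). The gripper opens to 87 mm and grips with 3 to 60 N. Pads are 19 mm wide; open, the fingers measure 117 mm over their backs; the gripper's body (75 mm by 190 mm) begins 51 mm behind the grasp point.
Start: joints at [-1.092, 0.321, -0.07, 1.45, 0.023, 1.371, -0.057], TCP at [0.291, 0.581, 0.24] pointing down, gripper open.
Joint ranges: [-2.86, 2.86], [-0.3, 2.09], [-1.38, 1.24], [0.06, 2.45], [-1.56, 4.7], [0.09, 2.05], [-2.69, 2.69]. Speed limits (rad/s): [2.57, 2.57, 3.14, 3.14, 3.14, 3.14, 3.14].

INTERFACE

Orientations are given as a rotation vector (axis times angle).
In Python, from bench import * gives the robot as it stands.
- The arm moves only by the tool send_rows, never from a script. Its arguments are lists of equal length, an entry for each row: "xyz": the shift along the tool's x, y, z in mm, a list of three; "dr": the turn, a rotation vector about the tool's x, y, z in rad, a list of three. A call has exactly 10 rows; each row is the pose to reach, as a shift and turn from the pose commanded when the call began, along the tool's axes at that moment; what a row does not reach only later rows make up. A row lasts 1/12 s, in which the tool goes at most 41.7 mm and 7.16 degrees, less where a joint would pass 70% of its speed; a pose out of reach is approached as far as the arm can. A call with a gripper value outside its range is refused whole. "jaw" is the finger opening in mm, from 0 to 87, set as the call begins (left out, the last holds). The fingers move at their own pace and stop on an object; "grip_force" is the grip in N (left out, the last holds). Time passes only in rows, so rows that repeat a pose let the fingers close, or fill a call up. It gives the time, the measured TCP pose, the force, the opening and the grip force at its end, in the units of the state.
- get_state(): the state, without advancing time (a new reading comes with each control period).
- get_image(name): name is "scene" or "top" or "wrist"; returns the picture (384x512x3 uint8, red, green, blue); there is no depth.
- calibration(name): a dict with "vfov" (degrees; the focal length in pixels is half the picture's height over the tangent of half this angle, whatever the lens; pixels are square), "cx", "cy" (the principal point, pixels), "rvec" (rotation vector, rad) and "tvec" (3), from world to camera coordinates, as OpenCV has them; the wrist camera has in their place "hand_eye" (4x4, takes a point from camera to tool coordinates, whose origin is the TCP and whose axes are the flange's). Camera axes: x right, y down, z forward; pixel columns grow to the right and rows downward; lengths in m; the calibration is good to about 2 mm. A picture is of the moment at which its call begins: read the wrist's pose just before it. calibration takes no time and is no camera call.
- close_job(): hands the job in; it is judged then, once.
The state is a dict: "time": time; "joint_positions": joint angles; "qd": joint speeds; "joint_torque": joint torques, N m; "position": TCP position; "tool_rot": TCP orientation; "ft_force": force on the tool from outside, world axes, zero at the start; "torque": the same for the moment, N m; "grip_width": opening from 0.0 (shut) to 1.0 (fully open); "grip_force": force on a finger pad.
Only numpy, scipy, OpenCV 4.12 (cv2) and the standard library are available. Lean on these libraries where they do the work, as an engineer would, in place of code of your own. Each camera call takes 0.05 s, during which the arm holds its last target. There are 200 camera calls.

TASK

Get the sharpening stone out from under the low steel shelf, where only its tongue can be reached, take it anew by its body and lay it flat on the clamp stand, with the tongue centred under the screw foot, and let go of it. Then turn the knob clockwise until the foot just touches the tongue and add a quarter of a turn; much more would crack the stone. Leave the ramekins and the bottle where they stand.

Things in the scene. Friction and masses are not known exactly. Their poses are not given: they have to be found in the camera images.
- stone: Grey sharpening slab on an aluminium carrier, 0.3-0.55 kg. Body 125 (x) x 50 (y) x 26 mm high; a bare tongue, 50 long x 30 wide x 14 mm thick, flush with the underside, juts from its -x end. Origin: centre of the body's underside (body x -62.5 to 62.5, tongue -112.5 to -62.5 mm); z up. It starts flat on the counter, body wholly under the shelf, 42-46 mm of tongue sticking out in front.
- tongue (a point): Centre of the tongue's top face: 87.5 mm from the stone's origin along its -x, 14 mm above its underside.
- shelf: Low fixed steel shelf, 150 deep (x) x 130 wide (y): a roof (top 46 mm above the counter) on two side walls and a back wall, open to its -x; inside 122 wide, 42 mm high. Black plates, 104 mm across, stacked on the roof 92 mm behind the front edge, to 70 mm high. Origin: on the counter under the middle of the front edge; +x points into the shelf.
- stand: Fixed steel clamp stand. Origin: on the counter, on the screw's vertical axis. Bed 8 mm high, 90 wide, x -155 to 70. Column (x 40 to 70, 40 wide) carries an arm 36 wide over the bed, x -20 to 70, z 52 to 70. The tongue goes under the arm from the -x side; laid right, the stone's origin is at x -87.5, z 8 mm, its own +x pointing to the stand's -x.
- clamp_axis (a point): Point where the screw's axis meets the top of the bed, 8 mm above the counter: the tongue's centre belongs above it.
- knob (a joint): Knob angle, rad, 0 to 7, starting at 0 to 1.3; grows clockwise seen from above, lowering the foot 18 mm a turn (2.865 mm/rad). Black bar grip 44 long, 14 thick, 80 to 112 mm above the counter, on a hub 28 mm across; a white mark on top of the end that points to the stand's -x at 0 (bar along the stand's x). It keeps its height, is stiff (0.05 N m) and stays where left.
- knob_grip (a point): On the knob's axis, 98 mm above the counter, middle height of the bar grip.
- foot (a joint): How far the sprung rubber foot is pushed up into the screw, in m: 0 while it hangs free; after touching it grows 2.865 mm per rad of knob (stiffness 1.7 N/mm), about 0.0045 a quarter turn after touch. More than 0.0069 cracks the stone.
- foot_face (a point): Centre of the underside of the foot, a disc 24 mm across: 30 mm above the counter at knob 0, so it touches the tongue of a stone lying on the bed at about knob 2.8 rad; the gap above the tongue at the start is 4.3 to 8 mm.
- ramekin_a: Black ramekin, 84 mm across, 35 mm high. Origin: centre of its underside.
- ramekin_b: Black ramekin, 84 mm across, 35 mm high. Origin: centre of its underside.
- oil_bottle: Clear bottle with a white cap, 54 mm across, 140 mm high. Origin: centre of its underside.

How it is judged:
By the outcome, as a careful person would: the job done as asked, in the order asked, and still so for the second after the job is handed in, with the robot touching nothing.
It also fails if it takes over 72 s, if anything falls off the work surface, if the arm or the gripper's body presses on something with over 40 N, if the wrist force passes 120 N, or if a joint passes its speed limit or range.

## Working session

There is one attempt and no reset: what is moved stays moved. The work goes in short steps, Python scripts to look and compute and a tool call to move; the robot and the scene stay as the last step left them, time stands still between calls to the robot, and variables do not carry over. Pictures are saved under pics/ and viewed, at most 10 in all, crops included, and the job is handed in when it is done.

Besides the shell and the picture viewer there is one more tool, called after "Emit:" by a JSON object that holds its "api" and its "payload", one argument or row to a line. send_rows: Moves the arm, as the interface text tells. Its arguments: {"type":"object","properties":{"xyz":{"type":"array"},"dr":{"type":"array"},"jaw":{"type":"number"},"grip_force":{"type":"number"}},"required":["xyz","dr"]}

```bash
ls; mkdir -p pics; python3 - <<'E'
from bench import *
import cv2,numpy as np
s=get_state();print({k:np.round(v,4).tolist() for k,v in s.items()})
for n in("scene","top","wrist"):
    print(n,calibration(n)); 
a=get_image("scene");b=get_image("top")
cv2.imwrite("pics/scene0.png",a[:,:,::-1]);cv2.imwrite("pics/top0.png",b[:,:,::-1])
try: print(nose_length)
except Exception as e: print(e)
E
```

```text
pics
{'time': 0.0, 'joint_positions': [-1.0919, 0.3218, -0.0701, 1.4517, 0.0226, 1.3708, -0.0569], 'qd': [0.0015, 0.0011, 0.0023, 0.0012, 0.0008, 0.0002, 0.0014], 'joint_torque': [-0.0007, -49.1278, -0.4043, -31.2532, -0.0639, 0.0437, 0.0002], 'position': [0.2912, 0.5806, 0.2385], 'tool_rot': [-0.7234, -3.0568, 0.0029], 'ft_force': [-0.3912, -0.3993, -0.1437], 'torque': [-0.0171, -0.0078, 0.0145], 'grip_force': 0.0, 'grip_width': 0.9966}
scene {'vfov': 48.548123419109125, 'cx': 257.60040146605786, 'cy': 189.28623025394356, 'rvec': array([ 2.07630439,  0.8327873 , -0.39605505]), 'tvec': array([-0.400288  , -0.16416311,  1.14596733])}
top {'vfov': 56.865303376184414, 'cx': 252.50682527312463, 'cy': 192.79183036307325, 'rvec': array([ 2.17270074, -2.12492182,  0.09458952]), 'tvec': array([-0.00304992,  0.56931088,  0.74994201])}
wrist {'vfov': 71.04809665428968, 'cx': 260.88213653841746, 'cy': 194.6384654446164, 'hand_eye': array([[-6.41899416e-04, -9.67140513e-01, -2.54241650e-01,
         7.04532774e-02],
       [ 9.99999752e-01, -5.47314044e-04, -4.42766448e-04,
        -7.44474966e-04],
       [ 2.89067344e-04, -2.54241872e-01,  9.67140624e-01,
        -1.45174593e-01],
       [ 0.00000000e+00,  0.00000000e+00,  0.00000000e+00,
         1.00000000e+00]])}
0.017
```

View pics/scene0.png

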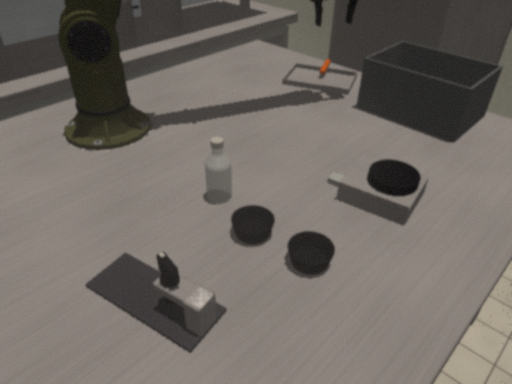

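View pics/top0.png

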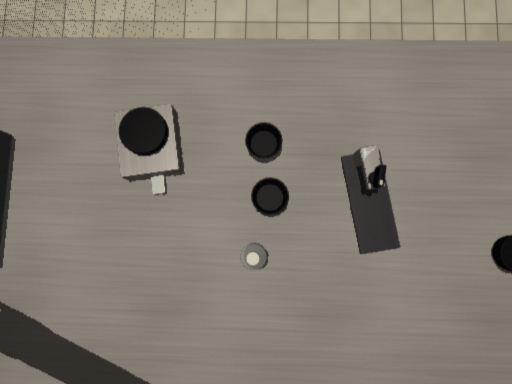

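The scene view shows the shelf at (390,190) with the tongue at (335,180), and the stand at (160,300). In the top view the tongue is at (158,185), the shelf at (148,140), the stand bed at (372,205), the knob at (377,177), the ramekins at (264,142) and (270,197), and the bottle at (254,256). Next I'll take enlarged crops and write helpers.

```bash
cat > h.py <<'E'
from bench import *
import cv2,numpy as np
from scipy.spatial.transform import Rotation as R
def cam(n,s=None):
    c=calibration(n);f=192/np.tan(np.radians(c["vfov"])/2)
    K=np.array([[f,0,c["cx"]],[0,f,c["cy"]],[0,0,1]])
    if n=="wrist":
        s=s or get_state();T=np.eye(4);T[:3,:3]=R.from_rotvec(s["tool_rot"]).as_matrix();T[:3,3]=s["position"]
        T=np.linalg.inv(T@np.array(c["hand_eye"]))
        return K,T[:3,:3],T[:3,3]
    return K,R.from_rotvec(c["rvec"]).as_matrix(),np.array(c["tvec"])
def ray(C,uv):
    K,Rm,t=C;d=Rm.T@np.linalg.inv(K)@np.array([uv[0],uv[1],1.]);return -Rm.T@t,d/np.linalg.norm(d)
def onz(C,uv,z):
    o,d=ray(C,uv);return o+d*(z-o[2])/d[2]
def proj(C,p):
    K,Rm,t=C;q=K@(Rm@np.asarray(p,float)+t);return q[:2]/q[2]
def tri(C1,u1,C2,u2):
    (a,d),(b,e)=ray(C1,u1),ray(C2,u2)
    x=np.linalg.lstsq(np.c_[d,-e],b-a,rcond=None)[0];p,q=a+d*x[0],b+e*x[1];return (p+q)/2,np.linalg.norm(p-q)
E
python3 - <<'E'
from h import *
b=cv2.imread("pics/top0.png");a=cv2.imread("pics/scene0.png")
T=cam("top");S=cam("scene")
print("cams",-T[1].T@T[2],-S[1].T@S[2])
for n,p,z in(("tongue",(158,185),.014),("rA",(264,142),.035),("rB",(270,197),.035),("cap",(253,259),.14),("knob",(377,177),.112)):
    print(n,onz(T,p,z))
g=lambda i,x,y,w,h,k:cv2.resize(i[y:y+h,x:x+w],None,fx=k,fy=k,interpolation=cv2.INTER_CUBIC)
A=g(b,105,95,100,110,4);A=A[:440]
B=g(b,325,140,100,120,4)[:480]
im=np.zeros((480,800,3),np.uint8);im[:440,:400]=A;im[:,400:]=B
im=cv2.convertScaleAbs(im,alpha=1.5)
cv2.imwrite("pics/c1.png",im)
# tongue mask
hsv=cv2.cvtColor(b,cv2.COLOR_BGR2HSV)
print(b[185,158],b[150,165],b[205,370],b[200,200])
E
```

```text
cams [ 0.47932329 -0.01287437  0.81032132] [ 0.98174023 -0.4755161   0.55721782]
tongue [0.58486537 0.22640391 0.014     ]
rA [ 0.68389842 -0.01345104  0.035     ]
rB [ 0.560495   -0.02909235  0.035     ]
cap [0.43272192 0.00264359 0.14      ]
knob [ 0.59657998 -0.23785865  0.112     ]
[170 185 186] [149 161 169] [54 55 57] [125 134 142]
```

View pics/c1.png

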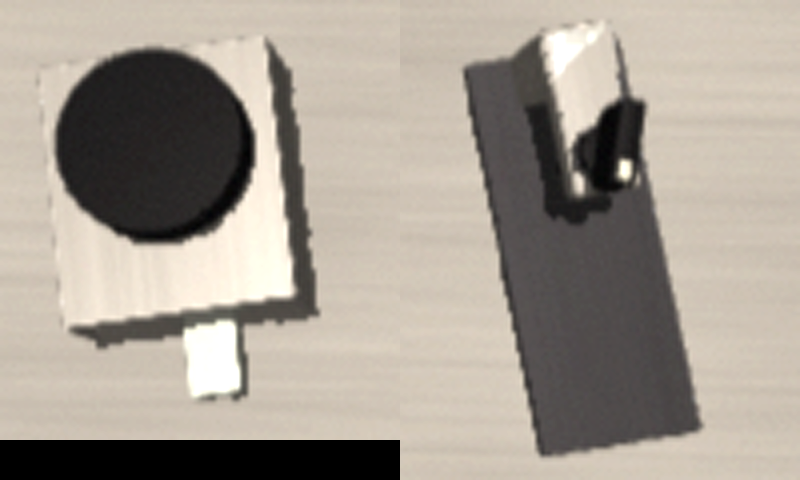

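The crop shows the tongue with crop corners at (185,325), (238,320), (242,397) and (190,398), and the shelf's front corners at (67,328) and (297,297). On the right are the bed's near corners at (540,455) and (702,428), its far-left corner at (465,65), and the knob bar from (632,105) to its white mark at (625,172).

```bash
python3 - <<'E'
from h import *
T=cam("top");L=lambda x,y:(x/4+105-.4,y/4+95-.4);Q=lambda x,y:((x-400)/4+325-.4,y/4+140-.4)
sh=[onz(T,L(*p),.046) for p in((67,328),(297,297))];d=sh[0]-sh[1];print("shelf",sh,np.linalg.norm(d),"inward yaw deg",np.degrees(np.arctan2(-d[0],d[1])))
to=[onz(T,L(*p),.014)[:2] for p in((185,325),(238,320),(242,397),(190,398))];print("tongue",np.round(to,4),"yaw",[np.degrees(np.arctan2(*(a-b)[::-1])) for a,b in((to[0],to[3]),(to[1],to[2]))])
bd=[onz(T,Q(*p),.008)[:2] for p in((540,455),(702,428),(465,65))];d=bd[0]-bd[1];x=bd[2]-bd[0]
print("bed",np.round(bd,4),np.linalg.norm(d),np.linalg.norm(x),"yaw",np.degrees(np.arctan2(-d[0],d[1])),np.degrees(np.arctan2(x[1],x[0])))
yaw=np.arctan2(x[1],x[0]);ex=np.array([np.cos(yaw),np.sin(yaw)]);print("axis",(bd[0]+bd[1])/2+.155*ex, (bd[2]-.07*ex)+.045*np.array([ex[1],-ex[0]]))
b=[onz(T,Q(*p),.112)[:2] for p in((632,105),(618,185),(625,172))];print("bar",np.round(b,4))
s=get_state();M=R.from_rotvec(s["tool_rot"]).as_matrix();print(M.round(3))
E
```

```text
shelf [array([0.59765423, 0.29916531, 0.046     ]), array([0.61738158, 0.17255139, 0.046     ])] 0.12814153341032072 inward yaw deg 8.855888387366733
tongue [[0.6057 0.2441]
 [0.6092 0.2136]
 [0.5649 0.209 ]
 [0.5637 0.2388]] yaw [np.float64(7.158062307645967), np.float64(5.969927674306808)]
bed [[ 0.4419 -0.2303]
 [ 0.4589 -0.3195]
 [ 0.6615 -0.1901]] 0.09079031981957833 0.22323776565316833 yaw 10.79714429749309 10.383132060196552
axis [ 0.6028893  -0.24698157] [ 0.60076228 -0.24697077]
bar [[ 0.6192 -0.2492]
 [ 0.579  -0.2417]
 [ 0.5856 -0.2452]]
[[-0.894  0.448 -0.001]
 [ 0.448  0.894 -0.002]
 [-0.    -0.002 -1.   ]]
```

Emit:
{"api": "send_rows", "payload": {
  "xyz": [
    [-30,-13,6],
    [-60,-26,12],
    [-90,-39,18],
    [-120,-52,24],
    [-150,-65,30],
    [-180,-78,36],
    [-210,-91,42],
    [-240,-104,48],
    [-270,-117,54],
    [-300,-130,60]
  ],
  "dr": [
    [0,0,-0.05],
    [0,0,-0.1],
    [0,0,-0.15],
    [0,0,-0.2],
    [0,0,-0.25],
    [0,0,-0.3],
    [0,0,-0.35],
    [0,0,-0.4],
    [0,0,-0.45],
    [0,0,-0.5]
  ],
  "jaw": 87
}}

```text
time: 0.93
position: [0.5019, 0.3288, 0.1789]
tool_rot: [0.059, -3.141, 0.001]
ft_force: [0.2, -0.2, 0.0]
grip_width: 0.999
grip_force: 0.0
```

```bash
cat >> h.py <<'E'
def go(p,yaw,s=None):
    "shift (mm, tool axes) and turn to TCP p with tool down and tool x at yaw (deg)"
    s=s or get_state();M=R.from_rotvec(s["tool_rot"]).as_matrix();y=np.radians(yaw)
    G=np.array([[np.cos(y),np.sin(y),0],[np.sin(y),-np.cos(y),0],[0,0,-1]])
    print("shift",(M.T@(np.asarray(p)-s["position"])*1000).round(1),"dr",R.from_matrix(M.T@G).as_rotvec().round(4))
def st():
    s=get_state();M=R.from_rotvec(s["tool_rot"]).as_matrix()
    print("t",round(s["time"],2),"p",np.round(s["position"],4),"yaw",np.degrees(np.arctan2(M[1,0],M[0,0])).round(2),"tilt",M[:,2].round(3),"F",np.round(s["ft_force"],1),"Mz",np.round(s["torque"],2),"q",np.round(s["joint_positions"],2),"w",round(s["grip_width"]*87,1),"gf",np.round(s["grip_force"],1));return s
E
python3 -c "
from h import *
s=st();go([.587,.227,.15],187.5)"
```

```text
t 0.93 p [0.5019 0.3288 0.1789] yaw -177.83 tilt [-0. -0. -1.] F [ 0.2 -0.2  0. ] Mz [0.05 0.02 0.05] q [-0.67  0.25  0.05  1.66 -0.01  1.23  0.99] w 86.9 gf 0.0
shift [ -81.2 -105.    28.9] dr [-0.0003 -0.0005 -0.0931]
```

Emit:
{"api": "send_rows", "payload": {
  "xyz": [
    [-12,-15,4],
    [-24,-30,8],
    [-36,-45,12],
    [-48,-60,16],
    [-60,-75,20],
    [-70,-90,24],
    [-81,-105,29],
    [-81,-105,29],
    [-81,-105,29],
    [-81,-105,29]
  ],
  "dr": [
    [0,0,-0.015],
    [0,0,-0.03],
    [0,0,-0.045],
    [0,0,-0.06],
    [0,0,-0.075],
    [0,0,-0.09],
    [0,0,-0.093],
    [0,0,-0.093],
    [0,0,-0.093],
    [0,0,-0.093]
  ]
}}

```text
time: 1.77
position: [0.5852, 0.2294, 0.1503]
tool_rot: [0.202, -3.134, -0.001]
ft_force: [0.2, 0.7, -0.5]
grip_width: 1.002
grip_force: 0.0
```

```bash
cat > look.py <<'E'
import sys
from h import *
n=sys.argv[1];s=st();im=get_image("wrist")[:,:,::-1].copy();cv2.imwrite(f"pics/{n}.png",im)
import pickle;pickle.dump(s,open(f"pics/{n}.pkl","wb"))
E
python3 look.py w1
```

```text
t 1.77 p [0.5852 0.2294 0.1503] yaw -172.61 tilt [-0.001  0.001 -1.   ] F [ 0.2  0.7 -0.5] Mz [ 0.08  0.05 -0.01] q [-0.5   0.33  0.11  1.62 -0.04  1.19  1.31] w 87.2 gf 0.0
```

View pics/w1.png

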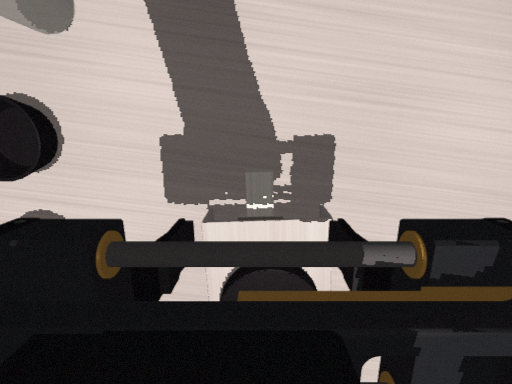

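The wrist view shows the tongue in the gripper's shadow at columns 246–274, rows 171–210. The shelf front edge is near row 207–222.

```bash
python3 - <<'E'
from h import *
import pickle
s=pickle.load(open("pics/w1.pkl","rb"));C=cam("wrist",s);g=cv2.imread("pics/w1.png",0).astype(int)
for y in range(164,226,4): print(y,g[y,236:286:2])
g2=g[172:196,236:286];dx=np.diff(g2,axis=1)
l=[];r=[]
for i in range(2,24):
    row=dx[i];l.append((236+np.argmax(row[:20])+1-.5,172+i));r.append((236+25+np.argmin(row[25:])+.5,172+i))
l=np.array(l);r=np.array(r);print(l[:,0],r[:,0])
for e in(l,r):
    vx,vy,x0,y0=cv2.fitLine(e.astype(np.float32),cv2.DIST_HUBER,0,.01,.01).ravel()
    P=[onz(C,(x0+vx/vy*(y-y0),y),.014) for y in(173,200)];d=P[1]-P[0];print(np.round(P,4),np.degrees(np.arctan2(d[1],d[0])))
T=cam("top")
E
```

```text
164 [ 83  82  84  84  81  79  82  80  83  83  88  86  84  82  88  86  83  85
  88  85  87  87  84 172 204]
168 [ 84  83  82  84  84  89  89  88  88  85  86  88  83  84  84  84  83  84
  82  82  81  82  83 196 196]
172 [ 88  87  87  83  84 105  97 100 103 104 100 100 100 101 104 104 106 105
  99  83  89  89  85 174 208]
176 [ 84  85  84  84  87 108 109  97 106 103 105 106 103 106 104 104 103 106
  98  80  84  84 170 201 202]
180 [ 84  86  85  85  87 103 106  98 104 107 103 102 104 103 106 101 106 102
  97 163 198 207 207 205 208]
184 [ 86  84  86  82  88 103 106 100 104 104 101 104 106 104 106 101 108 105
  97 190 200 203 198 202 153]
188 [ 83  83  84  83  83  99 104 100 101 104 105 105 105 105 102 103 103 106
  95  84  85  85  86  88  86]
192 [ 84  87  87  88  85 100 107 101 104 107 103 103 100 106 102 105 102 102
  98 183 191  84  86  83 198]
196 [ 84  87  89  87  88  97 107 101  99 105 105 103 102 103 239 190 106 105
 218  90  82  87  84  87  84]
200 [192 193 199 203 202 103 105  98  98 102 104 103 105 102 103 105 106 101
  97 176 192 197 202 203 195]
204 [ 83 110 107 110 113 180 2
[... 291 characters left out ...]
216 [84 85 86 90 93 87 98 96 92 91 93 89 87 82 80 89 85 76 79 72 79 74 71 75
 86]
220 [ 80  70  72  74  74  79  78  77  77  90 108 111 118 131  82 133 160 160
 160 167 156 159 162 191 194]
224 [223 217 220 220 217 221 218 218 220 220 221 221 219 223 219 220 220 216
 215 212 219 215 222 219 214]
[244.5 244.5 245.5 245.5 244.5 244.5 245.5 245.5 245.5 245.5 245.5 245.5
 245.5 245.5 245.5 245.5 245.5 245.5 245.5 245.5 245.5 245.5] [272.5 269.5 273.5 272.5 272.5 272.5 272.5 271.5 269.5 270.5 283.5 283.5
 283.5 272.5 270.5 272.5 272.5 274.5 276.5 277.5 272.5 273.5]
[[0.5669 0.2106 0.014 ]
 [0.5965 0.214  0.014 ]] 6.519470272474213
[[0.5634 0.2381 0.014 ]
 [0.5924 0.2453 0.014 ]] 13.881583219007629
```

```bash
python3 - <<'E'
from h import *
import pickle
s=pickle.load(open("pics/w1.pkl","rb"));C=cam("wrist",s);T=cam("top")
for w,t in(((245,170.5),(242,397)),((273,170.5),(190,398))): print(tri(C,w,T,(t[0]/4+104.6,t[1]/4+94.6)))
st();go([.586,.2275,.021],187)
E
```

```text
(array([0.56499079, 0.20973405, 0.01125876]), np.float64(0.0003852503795862417))
(array([0.56270718, 0.23978802, 0.00960999]), np.float64(0.00296043999618886))
t 1.82 p [0.5851 0.2299 0.1506] yaw -172.56 tilt [-0.001  0.001 -1.   ] F [-0.6  0.2  0.2] Mz [0.07 0.01 0.01] q [-0.5   0.33  0.11  1.62 -0.04  1.19  1.31] w 87.0 gf 0.0
shift [ -0.6  -2.6 129.6] dr [ 0.001  -0.0005  0.0078]
```

Emit:
{"api": "send_rows", "payload": {
  "xyz": [
    [0,-1,15],
    [0,-2,35],
    [-0.5,-2.5,55],
    [-0.5,-2.5,75],
    [-0.5,-2.5,95],
    [-0.5,-2.5,110],
    [-0.5,-2.5,120],
    [-0.5,-2.5,126],
    [-0.5,-2.5,129],
    [-0.5,-2.5,129]
  ],
  "dr": [
    [0,0,0.008],
    [0,0,0.008],
    [0,0,0.008],
    [0,0,0.008],
    [0,0,0.008],
    [0,0,0.008],
    [0,0,0.008],
    [0,0,0.008],
    [0,0,0.008],
    [0,0,0.008]
  ]
}}

```text
time: 2.65
position: [0.5866, 0.2264, 0.0216]
tool_rot: [-0.19, 3.136, 0.0]
ft_force: [-0.2, 0.0, 0.5]
grip_width: 0.997
grip_force: 0.0
```

Emit:
{"api": "send_rows", "payload": {
  "xyz": [
    [0,0,0],
    [0,0,0],
    [0,0,0],
    [0,0,0],
    [0,0,0],
    [0,0,0],
    [0,0,0],
    [0,0,0],
    [0,0,0],
    [0,0,0]
  ],
  "dr": [
    [0,0,0],
    [0,0,0],
    [0,0,0],
    [0,0,0],
    [0,0,0],
    [0,0,0],
    [0,0,0],
    [0,0,0],
    [0,0,0],
    [0,0,0]
  ],
  "jaw": 10,
  "grip_force": 30
}}

```text
time: 3.48
position: [0.5866, 0.2263, 0.0216]
tool_rot: [0.189, -3.136, -0.001]
ft_force: [-0.3, 0.7, -0.6]
grip_width: 0.342
grip_force: 29.6
```

```bash
python3 -c "
from h import *
s=st();y=np.radians(8);go(s['position']-.165*np.array([np.cos(y),np.sin(y),0]),187)"
```

```text
t 3.48 p [0.5866 0.2263 0.0216] yaw -173.09 tilt [-0.  0. -1.] F [-0.3  0.7 -0.6] Mz [ 0.08  0.07 -0.02] q [-0.49  0.46  0.1   1.73 -0.06  0.96  1.32] w 29.8 gf 29.6
shift [165.   -3.1   0. ] dr [ 0.0005 -0.     -0.0016]
```

Emit:
{"api": "send_rows", "payload": {
  "xyz": [
    [3,0,0],
    [9,0,0],
    [18,0,0],
    [28,0,0],
    [38,0,0],
    [48,-0.5,0],
    [58,-0.5,0],
    [68,-1,0],
    [78,-1,0],
    [88,-1,0]
  ],
  "dr": [
    [0,0,0],
    [0,0,0],
    [0,0,0],
    [0,0,0],
    [0,0,0],
    [0,0,0],
    [0,0,0],
    [0,0,0],
    [0,0,0],
    [0,0,0]
  ]
}}

```text
time: 4.32
position: [0.4983, 0.2141, 0.0216]
tool_rot: [0.189, -3.136, 0.0]
ft_force: [0.7, -0.2, -0.9]
grip_width: 0.344
grip_force: 29.6
```

Emit:
{"api": "send_rows", "payload": {
  "xyz": [
    [10,0,0],
    [20,0,0],
    [30,0,0],
    [40,0,0],
    [50,0,0],
    [60,0,0],
    [68,0,0],
    [74,0,0],
    [77,0,0],
    [77,0,0]
  ],
  "dr": [
    [0,0,0],
    [0,0,0],
    [0,0,0],
    [0,0,0],
    [0,0,0],
    [0,0,0],
    [0,0,0],
    [0,0,0],
    [0,0,0],
    [0,0,0]
  ]
}}

```text
time: 5.15
position: [0.4219, 0.2049, 0.0215]
tool_rot: [0.189, -3.135, 0.0]
ft_force: [-2.6, -0.7, -0.2]
grip_width: 0.337
grip_force: 29.6
```

```bash
python3 -c "
from h import *
s=st()"
```

```text
t 5.15 p [0.4219 0.2049 0.0215] yaw -173.09 tilt [-0.001 -0.    -1.   ] F [-2.6 -0.7 -0.2] Mz [0.   0.38 0.01] q [-0.58  0.17  0.07  2.11 -0.02  0.86  1.2 ] w 29.3 gf 29.6
```

Emit:
{"api": "send_rows", "payload": {
  "xyz": [
    [0,0,0],
    [0,0,0],
    [0,0,0],
    [0,0,0],
    [0,0,0],
    [0,0,-15],
    [0,0,-40],
    [0,0,-70],
    [0,0,-100],
    [0,0,-130]
  ],
  "dr": [
    [0,0,0],
    [0,0,0],
    [0,0,0],
    [0,0,0],
    [0,0,0],
    [0,0,0],
    [0,0,0],
    [0,0,0],
    [0,0,0],
    [0,0,0]
  ],
  "jaw": 87
}}

```text
time: 5.98
position: [0.4229, 0.2049, 0.1529]
tool_rot: [0.189, -3.136, 0.0]
ft_force: [1.0, 0.7, -0.9]
grip_width: 0.974
grip_force: 0.0
```

```bash
python3 - <<'E'
from h import *
import pickle
s=st();t=get_image("top")[:,:,::-1].copy();cv2.imwrite("pics/t2.png",t)
cv2.imwrite("pics/t2c.png",cv2.resize(t[90:280,80:280],None,fx=3,fy=3,interpolation=cv2.INTER_CUBIC))
E
python3 look.py w2
```

```text
t 5.98 p [0.4229 0.2049 0.1529] yaw -173.12 tilt [-0. -0. -1.] F [ 1.   0.7 -0.9] Mz [ 0.12 -0.1  -0.02] q [-0.58  0.    0.07  2.   -0.    1.14  1.18] w 84.7 gf 0.0
t 6.03 p [0.4263 0.2067 0.1591] yaw -173.13 tilt [ 0.009  0.005 -1.   ] F [2.2 1.3 3.7] Mz [ 0.12 -0.14  0.05] q [-0.58 -0.    0.07  1.99 -0.    1.15  1.18] w 85.3 gf 0.0
```

View pics/t2c.png

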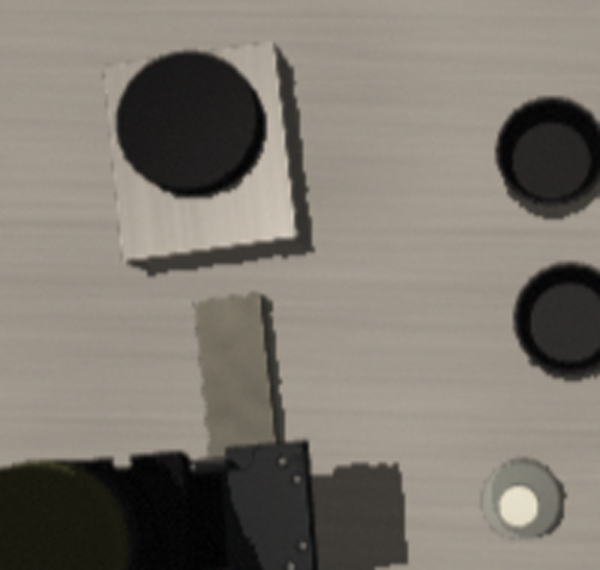

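The body is clear of the shelf. Its far corners are at crop (195,303) and (265,293), and its sides run down to (212,445) and (277,440).

```bash
python3 - <<'E'
from h import *
T=cam("top");L=lambda x,y:(x/3+80-.3,y/3+90-.3)
P=[onz(T,L(*p),.026)[:2] for p in((195,303),(265,293),(277,440),(212,445))];print(np.round(P,4))
print([np.degrees(np.arctan2(*(a-b)[::-1])) for a,b in((P[0],P[3]),(P[1],P[2]))],np.linalg.norm(P[0]-P[1]))
y=np.radians(7);ex=np.array([np.cos(y),np.sin(y)]);m=(P[0]+P[1])/2;c=m-.0625*ex;print("far end",m,"centre",c)
# from grip: tongue tip .565 -> grasp .5866 at x
print("by grip",np.array([.4219,.2049])+ex*(.1125-.0225))
s=st();go([*c,.15],187)
E
```

```text
[[0.5698 0.2522]
 [0.5784 0.1998]
 [0.4695 0.1853]
 [0.4647 0.2333]]
[np.float64(10.180949127209638), np.float64(7.589273880602034)] 0.05308412489072031
far end [0.57406321 0.22600134] centre [0.51202908 0.21838451]
by grip [0.51122915 0.21586824]
t 6.08 p [0.4264 0.2068 0.1568] yaw -173.13 tilt [ 0.009  0.005 -1.   ] F [ 1.3  0.8 -0.1] Mz [ 0.05 -0.02 -0.  ] q [-0.58 -0.    0.07  1.99 -0.    1.14  1.18] w 86.0 gf 0.0
shift [-86.4   1.2   7.7] dr [ 0.0041  0.0093 -0.0022]
```

Emit:
{"api": "send_rows", "payload": {
  "xyz": [
    [-15,0,0],
    [-30,0,0],
    [-45,0,1],
    [-60,1,2],
    [-75,2,3],
    [-88,2,3],
    [-88,2,3],
    [-88,2,3],
    [-88,2,3],
    [-88,2,3]
  ],
  "dr": [
    [0,0,0],
    [0,0,0],
    [0,0,0],
    [0,0,0],
    [0,0,0],
    [0,0,0],
    [0,0,0],
    [0,0,0],
    [0,0,0],
    [0,0,0]
  ]
}}

```text
time: 6.92
position: [0.5093, 0.2176, 0.1483]
tool_rot: [0.189, -3.135, 0.0]
ft_force: [1.0, 0.2, 0.5]
grip_width: 0.997
grip_force: 0.0
```

```bash
python3 look.py w3
```

```text
t 6.92 p [0.5093 0.2176 0.1483] yaw -173.09 tilt [-0.001 -0.    -1.   ] F [1.  0.2 0.5] Mz [-0.    0.02 -0.  ] q [-0.55  0.18  0.11  1.81 -0.02  1.15  1.26] w 86.8 gf 0.0
```

View pics/w3.png

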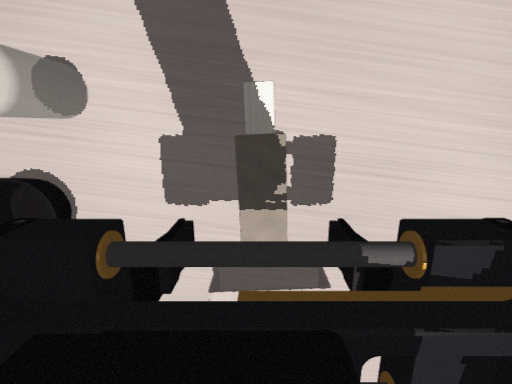

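The wrist view shows the stone straight under the tool. The tongue tip runs from (244,82) to (274,82), the body's front edge from (235,134) to (287,133), and the body's sides reach (240,240) and (288,240).

```bash
python3 - <<'E'
from h import *
import pickle
s=pickle.load(open("pics/w3.pkl","rb"));C=cam("wrist",s)
t=[onz(C,p,.014) for p in((244.5,81.5),(273.5,81.5))];b=[onz(C,p,.026) for p in((235.5,134),(286.5,133),(240,238),(288,238))]
print(np.round(t,4),np.round(b,4))
y=np.radians(7);ex=np.array([np.cos(y),np.sin(y)])
print("c from tip",(t[0]+t[1])[:2]/2+.1125*ex,"from body",(b[0]+b[1])[:2]/2+.0625*ex)
for e in((b[0],b[2]),(b[1],b[3])): d=e[1]-e[0];print(np.degrees(np.arctan2(d[1],d[0])))
# height of the body from sides' width: 50mm true; and far corner seen from top & wrist not shared
T=cam("top");print(proj(C,[*(.5119,.2175),.013]))
c=np.array([.5125,.2175]);g=get_image("wrist")
s=st();go([*(c+.01*ex),.026],187)
E
```

```text
[[0.4014 0.1885 0.014 ]
 [0.3981 0.2164 0.014 ]] [[0.4513 0.1857 0.026 ]
 [0.4445 0.2347 0.026 ]
 [0.5593 0.201  0.026 ]
 [0.5531 0.2521 0.026 ]]
c from tip [0.51142911 0.21619014] from body [0.50993296 0.2178432 ]
8.044830224170415
9.094444142138082
[260.57541248 194.34467069]
t 7.02 p [0.5095 0.2177 0.1486] yaw -173.09 tilt [-0.  0. -1.] F [ 0.1 -0.5  0.2] Mz [0.08 0.04 0.01] q [-0.55  0.18  0.11  1.81 -0.02  1.15  1.26] w 86.9 gf 0.0
shift [-12.9  -0.5 122.6] dr [ 0.0001 -0.0002 -0.0015]
```

Emit:
{"api": "send_rows", "payload": {
  "xyz": [
    [0,0,15],
    [-1,0,35],
    [-1.5,0,55],
    [-1.5,0,75],
    [-1.5,0,95],
    [-1.5,0,110],
    [-1.5,0,118],
    [-1.5,0,123],
    [-1.5,0,125],
    [-1.5,0,125]
  ],
  "dr": [
    [0,0,-0.01],
    [0,0,-0.01],
    [0,0,-0.01],
    [0,0,-0.01],
    [0,0,-0.01],
    [0,0,-0.01],
    [0,0,-0.01],
    [0,0,-0.01],
    [0,0,-0.01],
    [0,0,-0.01]
  ]
}}

```text
time: 7.85
position: [0.5119, 0.218, 0.0239]
tool_rot: [-0.205, 3.134, 0.0]
ft_force: [-0.2, 1.0, -0.5]
grip_width: 0.999
grip_force: 0.0
```

Emit:
{"api": "send_rows", "payload": {
  "xyz": [
    [0,0,0],
    [0,0,0],
    [0,0,0],
    [0,0,0],
    [0,0,0],
    [0,0,0],
    [0,0,0],
    [0,0,0],
    [0,0,0],
    [0,0,0]
  ],
  "dr": [
    [0,0,0],
    [0,0,0],
    [0,0,0],
    [0,0,0],
    [0,0,0],
    [0,0,0],
    [0,0,0],
    [0,0,0],
    [0,0,0],
    [0,0,0]
  ],
  "jaw": 30,
  "grip_force": 40
}}

```text
time: 8.68
position: [0.5118, 0.2181, 0.0237]
tool_rot: [-0.204, 3.135, 0.001]
ft_force: [-1.2, 1.3, 0.8]
grip_width: 0.572
grip_force: 39.8
```

Emit:
{"api": "send_rows", "payload": {
  "xyz": [
    [0,0,-5],
    [0,0,-15],
    [0,0,-30],
    [0,0,-50],
    [0,0,-70],
    [0,0,-90],
    [0,0,-110],
    [0,0,-125],
    [0,0,-135],
    [0,0,-135]
  ],
  "dr": [
    [0,0,0],
    [0,0,0],
    [0,0,0],
    [0,0,0],
    [0,0,0],
    [0,0,0],
    [0,0,0],
    [0,0,0],
    [0,0,0],
    [0,0,0]
  ]
}}

```text
time: 9.52
position: [0.5129, 0.2181, 0.1612]
tool_rot: [-0.204, 3.131, 0.002]
ft_force: [1.2, 0.8, -3.2]
grip_width: 0.572
grip_force: 39.8
```

```bash
python3 -c "
from h import *
s=st()"
```

```text
t 9.52 p [0.5129 0.2181 0.1612] yaw -172.55 tilt [ 0.004  0.002 -1.   ] F [ 1.2  0.8 -3.2] Mz [ 0.1  -0.07  0.03] q [-0.55  0.17  0.11  1.79 -0.02  1.17  1.27] w 49.7 gf 39.8
```

Emit:
{"api": "send_rows", "payload": {
  "xyz": [
    [-3,-5,-5],
    [-9,-15,-12],
    [-16,-30,-20],
    [-24,-48,-27],
    [-32,-66,-32],
    [-40,-84,-35],
    [-47,-102,-35],
    [-53,-120,-35],
    [-58,-136,-35],
    [-61,-149,-35]
  ],
  "dr": [
    [0,0,0.05],
    [0,0,0.15],
    [0,0,0.26],
    [0,0,0.37],
    [0,0,0.48],
    [0,0,0.59],
    [0,0,0.7],
    [0,0,0.81],
    [0,0,0.92],
    [0,0,1.03]
  ]
}}

```text
time: 10.35
position: [0.5913, 0.0759, 0.192]
tool_rot: [-1.375, -2.823, 0.004]
ft_force: [0.0, 0.0, -3.5]
grip_width: 0.572
grip_force: 39.8
```

```bash
python3 -c "
from h import *
s=st();go([.58,-.08,.2],69);y=np.radians(10.5);go(np.array([.602,-.247,.19])-.14*np.array([np.cos(y),np.sin(y),0]),10.5)"
```

```text
t 10.35 p [0.5913 0.0759 0.192 ] yaw 128.05 tilt [-0.002 -0.002 -1.   ] F [ 0.   0.  -3.5] Mz [ 0.    0.01 -0.04] q [-0.44  0.24  0.32  1.66 -0.08  1.25  0.55] w 49.7 gf 39.8
shift [-115.8 -105.    -7.7] dr [-0.0024  0.0012  1.0306]
shift [-196.1 -314.7    2.8] dr [-1.7000e-03  2.6000e-03  2.0516e+00]
```

Emit:
{"api": "send_rows", "payload": {
  "xyz": [
    [-12,-10,-1],
    [-24,-21,-2],
    [-36,-32,-3],
    [-48,-42,-4],
    [-60,-53,-5],
    [-72,-63,-6],
    [-83,-74,-7],
    [-94,-84,-7],
    [-105,-95,-7],
    [-116,-105,-7]
  ],
  "dr": [
    [0,0,0.1],
    [0,0,0.2],
    [0,0,0.31],
    [0,0,0.41],
    [0,0,0.51],
    [0,0,0.62],
    [0,0,0.72],
    [0,0,0.82],
    [0,0,0.93],
    [0,0,1.03]
  ]
}}

```text
time: 11.18
position: [0.5802, -0.079, 0.1991]
tool_rot: [-2.586, -1.781, 0.004]
ft_force: [0.1, 0.4, -3.4]
grip_width: 0.573
grip_force: 39.8
```

```bash
python3 -c "
from h import *
s=st();y=np.radians(10.5);go(np.array([.602,-.247,.19])-.14*np.array([np.cos(y),np.sin(y),0]),10.5)"
```

```text
t 11.18 p [ 0.5802 -0.079   0.1991] yaw 69.12 tilt [-0.003 -0.    -1.   ] F [ 0.1  0.4 -3.4] Mz [-0.15  0.01  0.03] q [-0.36  0.22  0.52  1.69 -0.12  1.26 -0.18] w 49.9 gf 39.8
shift [-222.1  -39.3    9.5] dr [-0.0017  0.0024  1.0231]
```

Emit:
{"api": "send_rows", "payload": {
  "xyz": [
    [-22,-4,1],
    [-44,-8,2],
    [-66,-12,3],
    [-88,-16,4],
    [-110,-20,5],
    [-132,-24,6],
    [-154,-28,7],
    [-177,-32,8],
    [-200,-36,9],
    [-222,-39,9]
  ],
  "dr": [
    [0,0,0.1],
    [0,0,0.2],
    [0,0,0.31],
    [0,0,0.41],
    [0,0,0.51],
    [0,0,0.62],
    [0,0,0.72],
    [0,0,0.82],
    [0,0,0.92],
    [0,0,1.02]
  ]
}}

```text
time: 12.02
position: [0.465, -0.2729, 0.1902]
tool_rot: [-3.127, -0.293, 0.004]
ft_force: [-0.2, -0.9, -3.1]
grip_width: 0.57
grip_force: 39.8
```

```bash
python3 look.py w4; python3 - <<'E'
import cv2;from h import *
t=get_image("top")[:,:,::-1].copy();cv2.imwrite("pics/t4.png",t)
w=cv2.imread("pics/w4.png");im=np.zeros((480,800,3),np.uint8);im[:384,:512]=w;im[:480,512:]=cv2.resize(t[130:260,330:420],(288,416),interpolation=cv2.INTER_CUBIC)[:480] if 0 else 0
c=cv2.resize(t[130:280,325:415],None,fx=3.2,fy=3.2,interpolation=cv2.INTER_CUBIC);im[:480,512:800]=c[:480,:288];cv2.imwrite("pics/c4.png",im)
E
```

```text
t 12.02 p [ 0.465  -0.2729  0.1902] yaw 10.69 tilt [-0.002  0.001 -1.   ] F [-0.2 -0.9 -3.1] Mz [-0.15  0.18  0.03] q [-0.22  0.14  0.76  1.82 -0.1   1.23 -0.81] w 49.6 gf 39.8
```

View pics/c4.png

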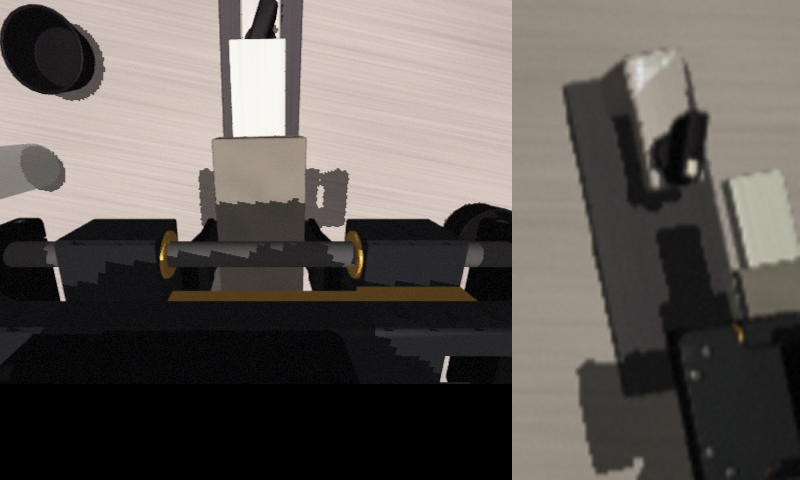

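The wrist view shows the held stone over the stand. The bed's edges run (219,0)–(221,135) and (301,0)–(299,135), the tongue tip (230,39)–(285,39), the tongue root (232,136)–(284,136), and the body's front edge (213,138)–(306,138).

```bash
python3 - <<'E'
from h import *
import pickle
s=pickle.load(open("pics/w4.pkl","rb"));C=cam("wrist",s);g=cv2.imread("pics/w4.png",0).astype(int)
def edge(x0,x1,ys,sg):
    pts=[(x0+np.argmax(sg*(g[y,x0+1:x1+1]-g[y,x0:x1]))+.5,y) for y in ys]
    vx,vy,a,b=cv2.fitLine(np.array(pts,np.float32),cv2.DIST_HUBER,0,.01,.01).ravel();return lambda y:(a+vx/vy*(y-b),y)
ya=lambda P:np.degrees(np.arctan2(*(P[0]-P[1])[1::-1]))
def mid(l,r,ys,z):
    A=[onz(C,l(y),z) for y in ys];B=[onz(C,r(y),z) for y in ys];print("yaws",ya(A),ya(B),"w",np.linalg.norm(A[0]-B[0]));return [(A[i]+B[i])/2 for i in(0,1)]
bl=edge(212,228,range(4,130,3),-1);br=edge(293,309,range(4,130,3),1)
print(bl(4),bl(130),br(4),br(130))
m=mid(bl,br,(4,130),.008);print("bed mid",np.round(m,4),ya(m))
zt=s["position"][2]-.0237+.014
tl=edge(224,240,range(44,132,3),1);tr=edge(276,292,range(44,132,3),-1)
print(tl(44),tl(130),tr(44),tr(130))
k=mid(tl,tr,(39,130),zt);print("tongue mid",np.round(k,4),ya(k))
R_=R.from_rotvec(s["tool_rot"]).as_matrix()
print("tip in tool",(R_.T@(k[0]-s["position"])*1000).round(1),"bodyedge mid in tool",(R_.T@(onz(C,(259.5,137.5),zt+.012)-s["position"])*1000).round(1))
# axis relative: knob axis at top (602,-247): distance off bed-mid line
d=m[0]-m[1];d/=np.linalg.norm(d);n=np.array([-d[1],d[0]])
for q in((.602,-.247),(.6018,-.2470)): print("axis offset from line mm",1000*n@(np.array(q)-m[1][:2]))
E
```

```text
(np.float32(217.93285), 4) (np.float32(222.55824), 130) (np.float32(302.47025), 4) (np.float32(298.14096), 130)
yaws 10.726434747247275 10.65941915398292 w 0.0895861857168772
bed mid [[ 0.6519 -0.2367  0.008 ]
 [ 0.5242 -0.2608  0.008 ]] 10.692930817769568
(np.float32(228.31697), 44) (np.float32(232.10565), 130) (np.float32(285.4693), 44) (np.float32(284.19867), 130)
yaws 11.679518202694323 11.053213971835202 w 0.029646454230552108
tongue mid [[ 0.5728 -0.2503  0.1805]
 [ 0.528  -0.2593  0.1805]] 11.366412579682214
tip in tool [110.1  -2.2   9.5] bodyedge mid in tool [60.9 -0.9 -2.4]
axis offset from line mm -0.9017416640380946
axis offset from line mm -0.8646325882962365
```

Emit:
{"api": "send_rows", "payload": {
  "xyz": [
    [0,0,8],
    [0,0,22],
    [0,0,40],
    [0,0,60],
    [0,0,80],
    [0,0,100],
    [0,0,118],
    [0,0,132],
    [0,0,142],
    [0,0,148]
  ],
  "dr": [
    [0,0,0.01],
    [0,0,0.01],
    [0,0,0.01],
    [0,0,0.01],
    [0,0,0.01],
    [0,0,0.01],
    [0,0,0.01],
    [0,0,0.01],
    [0,0,0.01],
    [0,0,0.01]
  ]
}}

```text
time: 12.95
position: [0.4674, -0.2703, 0.0421]
tool_rot: [-3.126, -0.288, 0.001]
ft_force: [2.7, 3.8, 6.3]
grip_width: 0.573
grip_force: 40.0
```

```bash
python3 look.py w5; python3 - <<'E'
from h import *
go([.5181,-.2628,.034],10.1)
t=get_image("scene")[:,:,::-1].copy();cv2.imwrite("pics/s5.png",t)
im=np.zeros((600,800,3),np.uint8);im[:384,:512]=cv2.imread("pics/w5.png");im[:600,512:]=cv2.resize(t[220:370,130:202],(288,600),interpolation=cv2.INTER_CUBIC);cv2.imwrite("pics/c5.png",im)
E
```

```text
t 12.95 p [ 0.4674 -0.2703  0.0421] yaw 10.52 tilt [-0.001  0.002 -1.   ] F [2.7 3.8 6.3] Mz [ 0.84  0.12 -0.11] q [-0.14  0.34  0.71  1.95 -0.27  0.95 -0.69] w 49.8 gf 40.0
shift [51.2  1.7  8.1] dr [-0.0018  0.0007  0.0076]
```

View pics/c5.png

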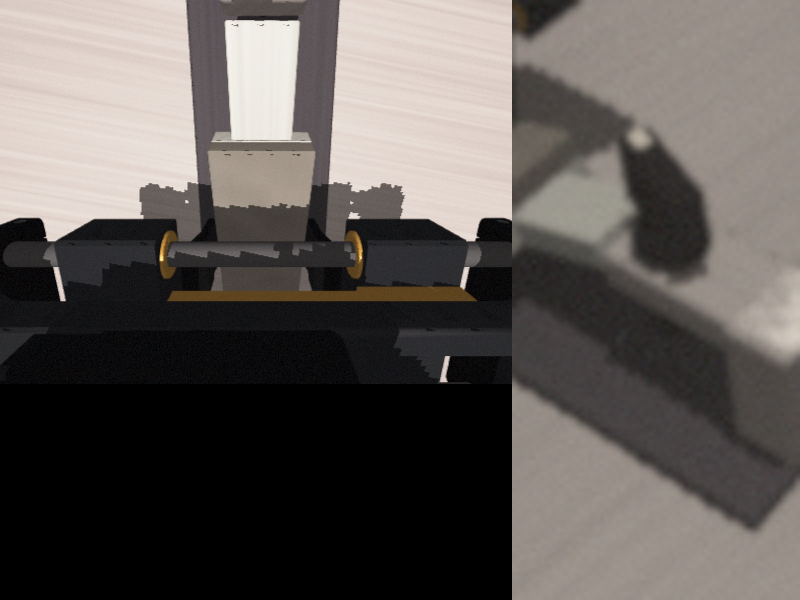

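The stone has pitched in the grip, tongue up: the tip, at (225–299, row 22), looks much closer, and the moment is 0.84 N m. The tip landed on the arm's end. I'll back off, then level the stone on free counter before trying again.

Emit:
{"api": "send_rows", "payload": {
  "xyz": [
    [-3,0,-5],
    [-8,0,-15],
    [-14,0,-30],
    [-20,0,-48],
    [-25,0,-66],
    [-28,0,-84],
    [-30,0,-100],
    [-30,0,-115],
    [-30,0,-120],
    [-30,0,-120]
  ],
  "dr": [
    [0,0,0],
    [0,0,0],
    [0,0,0],
    [0,0,0],
    [0,0,0],
    [0,0,0],
    [0,0,0],
    [0,0,0],
    [0,0,0],
    [0,0,0]
  ]
}}

```text
time: 13.88
position: [0.438, -0.2788, 0.1658]
tool_rot: [3.128, 0.284, 0.007]
ft_force: [0.3, -0.3, -3.6]
grip_width: 0.572
grip_force: 40.0
```

```bash
python3 look.py w6; python3 - <<'E'
from h import *
T=cam("top");Q=lambda x,y:((x-400)/4+325-.4,y/4+140-.4)
y=np.radians(10.69);ex=np.array([np.cos(y),np.sin(y)]);ey=np.array([-ex[1],ex[0]]);A=np.array([.602,-.2463])
for p,z in(((572,197),.07),((586,195),.07),((545,33),.07),((615,25),.07),((632,105),.112),((618,185),.112),((625,172),.112),((540,455),.008),((702,428),.008)):
    d=onz(T,Q(*p),z)[:2]-A;print(p,"stand x,y mm",(1000*np.array([ex@d,ey@d])).round(1))
go([.49,-.135,.16],10.1)
g=cv2.imread("pics/w6.png",0);print([np.flatnonzero(g[r,180:340]>190)[[0,-1]]+180 if (g[r,180:340]>190).any() else None for r in(30,45,60,90,120)])
E
```

```text
t 13.88 p [ 0.438  -0.2788  0.1658] yaw 10.37 tilt [ 0.005 -0.001 -1.   ] F [ 0.3 -0.3 -3.6] Mz [-0.11  0.14 -0.05] q [-0.22  0.1   0.78  1.9  -0.08  1.17 -0.8 ] w 49.8 gf 40.0
(572, 197) stand x,y mm [-20.6  18.9]
(586, 195) stand x,y mm [-20.8  11.6]
(545, 33) stand x,y mm [67.5 15.5]
(615, 25) stand x,y mm [ 65.5 -21.5]
(632, 105) stand x,y mm [16.3 -6.1]
(618, 185) stand x,y mm [-21.7   8.8]
(625, 172) stand x,y mm [-16.    4.1]
(540, 455) stand x,y mm [-154.3   45.4]
(702, 428) stand x,y mm [-154.2  -45.4]
shift [  77.5 -131.3    4.6] dr [ 0.0003 -0.0023  0.0051]
[array([180, 339]), array([180, 339]), array([180, 339]), array([180, 339]), array([180, 339])]
```

Emit:
{"api": "send_rows", "payload": {
  "xyz": [
    [5,-10,0],
    [13,-23,0],
    [23,-38,0],
    [33,-54,0],
    [43,-72,10],
    [53,-90,25],
    [63,-107,42],
    [71,-121,60],
    [77,-131,75],
    [77,-131,85]
  ],
  "dr": [
    [0,0,0],
    [0,0,0],
    [0,0,0],
    [0,0,0],
    [0,0,0],
    [0,0,0],
    [0,0,0],
    [0,0,0],
    [0,0,0],
    [0,0,0]
  ]
}}

```text
time: 14.77
position: [0.4885, -0.1316, 0.0758]
tool_rot: [-3.126, -0.292, 0.006]
ft_force: [-0.5, 0.2, -3.3]
grip_width: 0.567
grip_force: 40.0
```

Emit:
{"api": "send_rows", "payload": {
  "xyz": [
    [0,0,6],
    [0,0,12],
    [0,0,18],
    [0,0,24],
    [0,0,30],
    [0,0,35],
    [0,0,40],
    [0,0,45],
    [0,0,50],
    [0,0,50]
  ],
  "dr": [
    [0,0,0],
    [0,0,0],
    [0,0,0],
    [0,0,0],
    [0,0,0],
    [0,0,0],
    [0,0,0],
    [0,0,0],
    [0,0,0],
    [0,0,0]
  ],
  "grip_force": 20
}}

```text
time: 15.6
position: [0.4894, -0.1349, 0.028]
tool_rot: [3.128, 0.286, -0.001]
ft_force: [0.8, -0.2, -2.7]
grip_width: 0.569
grip_force: 20.0
```

```bash
python3 -c "
from h import *
st()"
```

```text
t 15.6 p [ 0.4894 -0.1349  0.028 ] yaw 10.44 tilt [-0. -0. -1.] F [ 0.8 -0.2 -2.7] Mz [-0.15  0.09 -0.01] q [-0.34  0.27  0.62  2.04 -0.2   0.89 -1.  ] w 49.5 gf 20.0
```

Emit:
{"api": "send_rows", "payload": {
  "xyz": [
    [0,0,0.5],
    [0,0,1],
    [0,0,1.5],
    [0,0,2],
    [0,0,2.5],
    [0,0,3],
    [0,0,3.5],
    [0,0,4],
    [0,0,4.5],
    [0,0,4.5]
  ],
  "dr": [
    [0,0,0],
    [0,0,0],
    [0,0,0],
    [0,0,0],
    [0,0,0],
    [0,0,0],
    [0,0,0],
    [0,0,0],
    [0,0,0],
    [0,0,0]
  ]
}}

```text
time: 16.43
position: [0.4895, -0.135, 0.024]
tool_rot: [3.129, 0.285, 0.0]
ft_force: [1.6, -0.1, 0.4]
grip_width: 0.572
grip_force: 20.0
```

```bash
python3 look.py w7; python3 - <<'E'
from h import *
for n in("w4","w6","w7"):
    g=cv2.imread(f"pics/{n}.png",0).astype(int)
    print(n,"col258:",[(r,int(g[r+1,258]-g[r-1,258])) for r in range(1,230) if abs(g[r+1,258]-g[r-1,258])>18])
    for r in(60,120,170): d=np.diff(g[r,180:345]);print(r,[(180+i,int(d[i])) for i in range(len(d)) if abs(d[i])>18])
E
```

```text
t 16.43 p [ 0.4895 -0.135   0.024 ] yaw 10.42 tilt [ 0. -0. -1.] F [ 1.6 -0.1  0.4] Mz [-0.05  0.02  0.01] q [-0.34  0.28  0.62  2.04 -0.21  0.88 -0.99] w 49.8 gf 20.0
w4 col258: [(1, -61), (2, -51), (3, -48), (4, -43), (5, -61), (6, -88), (7, -33), (38, 161), (39, 186), (40, 32), (135, -74), (136, -161), (137, -54), (138, 60), (139, 30), (200, -21), (201, -74), (202, -70)]
60 [(219, -56), (220, -63), (228, 80), (229, 65), (284, -62), (285, -73), (300, 93), (301, 27)]
120 [(221, -65), (222, -60), (231, 104), (232, 53), (284, -80), (285, -62), (298, 90), (299, 30)]
170 [(198, -50), (199, -42), (209, 73), (210, 28), (212, -54), (213, -19), (304, -33), (305, -21), (319, 76), (320, 23), (330, -45), (332, 30), (333, -57), (334, -43), (340, 71), (341, 28), (342, -48), (343, -41)]
w6 col258: [(18, 26), (19, 75), (20, 170), (21, 135), (23, -99), (25, 98), (139, -93), (142, -125), (143, -33), (150, 41), (151, 45), (205, -66), (206, -80)]
60 [(214, -52), (215, -58), (225, 28), (226, 68), (227, 38), (295, -20), (296, -60), (297, -49), (301, 82), (302, 28)]
120 [(217, -58), (218, -59), (229, 87), (230, 45), (291, -19), (292, -55), (293, -43), (299, 54), (300, 56)]
170 [(208, -39), (209, -34), (312, -22), (313, 62), (314, 34)]
w7 col258: [(35, 25), (133, -134), (134, -117), (135, 42), (136, 60), (137, 19), (203, -23), (204, -87), (205, -79)]
60 [(231, -26), (232, 35), (288, -21)]
120 []
170 [(213, -37), (214, -34), (305, -54), (306, 39), (307, 57)]
```

Emit:
{"api": "send_rows", "payload": {
  "xyz": [
    [0,0,0],
    [0,0,0],
    [0,0,0],
    [0,0,0],
    [0,0,0],
    [0,0,0],
    [0,0,0],
    [0,0,0],
    [0,0,0],
    [0,0,0]
  ],
  "dr": [
    [0,0,0],
    [0,0,0],
    [0,0,0],
    [0,0,0],
    [0,0,0],
    [0,0,0],
    [0,0,0],
    [0,0,0],
    [0,0,0],
    [0,0,0]
  ],
  "jaw": 60
}}

```text
time: 17.32
position: [0.4894, -0.1349, 0.0241]
tool_rot: [-3.129, -0.285, -0.0]
ft_force: [-0.3, -0.0, 0.6]
grip_width: 0.689
grip_force: 0.0
```

Emit:
{"api": "send_rows", "payload": {
  "xyz": [
    [0,0,0],
    [0,0,0],
    [0,0,0],
    [0,0,0],
    [0,0,0],
    [0,0,0],
    [0,0,0],
    [0,0,0],
    [0,0,0],
    [0,0,0]
  ],
  "dr": [
    [0,0,0],
    [0,0,0],
    [0,0,0],
    [0,0,0],
    [0,0,0],
    [0,0,0],
    [0,0,0],
    [0,0,0],
    [0,0,0],
    [0,0,0]
  ],
  "jaw": 30,
  "grip_force": 45
}}

```text
time: 18.15
position: [0.4894, -0.135, 0.0241]
tool_rot: [-3.129, -0.285, -0.0]
ft_force: [0.4, -0.9, 0.0]
grip_width: 0.567
grip_force: 45.0
```

Emit:
{"api": "send_rows", "payload": {
  "xyz": [
    [0,0,-5],
    [0,0,-12],
    [0,0,-25],
    [-5,0,-40],
    [-12,0,-55],
    [-20,0,-65],
    [-28,0,-70],
    [-36,0,-70],
    [-42,0,-70],
    [-42,0,-70]
  ],
  "dr": [
    [0,0,0],
    [0,0,0],
    [0,0,0],
    [0,0,0],
    [0,0,0],
    [0,0,0],
    [0,0,0],
    [0,0,0],
    [0,0,0],
    [0,0,0]
  ]
}}

```text
time: 18.98
position: [0.4462, -0.1427, 0.0935]
tool_rot: [-3.128, -0.284, 0.003]
ft_force: [0.2, 0.7, -4.3]
grip_width: 0.573
grip_force: 45.0
```

```bash
python3 look.py w8; python3 - <<'E'
from h import *
g=cv2.imread("pics/w8.png",0).astype(int)
print("col258:",[(r,int(g[r+1,258]-g[r-1,258])) for r in range(1,230) if abs(g[r+1,258]-g[r-1,258])>18])
for r in(50,60,80,100,120,150,170): d=g[r,182:345]-g[r,180:343];print(r,[(181+i,int(d[i])) for i in range(len(d)) if abs(d[i])>14])
y=np.radians(10.69);ex=np.array([np.cos(y),np.sin(y),0]);go(np.array([.602,-.2463,.09])-.16*ex,10.1)
E
```

```text
t 18.98 p [ 0.4462 -0.1427  0.0935] yaw 10.37 tilt [-0.002  0.001 -1.   ] F [ 0.2  0.7 -4.3] Mz [-0.08  0.15 -0.03] q [-0.39  0.07  0.67  2.08 -0.05  1.02 -1.09] w 49.9 gf 45.0
col258: [(34, -27), (36, 54), (133, -138), (134, -100), (135, 46), (136, 38), (200, -83), (201, -104), (202, -21)]
50 [(181, -19), (182, -49), (183, -31), (186, 63), (187, 69), (188, 18), (198, 22), (199, 28), (200, 80), (201, 101), (202, 25), (231, -24), (233, 49), (234, 19), (288, -39), (289, -27), (290, 15)]
60 [(183, 39), (184, 80), (185, 42), (197, 93), (198, 127), (199, 31), (231, -16), (233, 45), (234, 20), (288, -42), (289, -27), (290, 15)]
80 [(189, 88), (190, 122), (191, 39), (233, 21), (234, 30), (287, -38), (288, -33), (289, 17), (290, 16)]
100 [(232, -16), (234, 47), (235, 21), (287, -35), (288, -21)]
120 [(234, 20), (235, 25), (286, -36), (287, -30)]
150 [(212, -18), (213, -49), (214, -38), (306, -19), (307, 35), (308, 72), (309, 21)]
170 [(213, -17), (214, -56), (215, -40), (306, 32), (307, 66), (308, 23)]
shift [-26.4 130.9   3.5] dr [-0.0009  0.0007  0.0051]
```

```bash
python3 - <<'E'
from h import *
import pickle
s=pickle.load(open("pics/w8.pkl","rb"));C=cam("wrist",s);M=R.from_rotvec(s["tool_rot"]).as_matrix()
z=s["position"][2]-.0241
t=lambda uv,zz:(M.T@(onz(C,uv,zz)-s["position"])*1000)[:2].round(1)
for p in((232.5,50),(288.5,50),(234.5,120),(286.7,120),(260.5,35.5)): print(p,t(p,z+.014))
for p in((212,134),(308,134),(260,134)): print("body",t(p,z+.026))
E
```

```text
(232.5, 50) [105.1 -14.9]
(288.5, 50) [105.1  14.3]
(234.5, 120) [ 69.9 -14.8]
(286.7, 120) [69.8 14.2]
(260.5, 35.5) [111.9  -0.3]
body [ 62.7 -25.5]
body [62.7 24.3]
body [62.7 -0.6]
```

Emit:
{"api": "send_rows", "payload": {
  "xyz": [
    [-3,10,0],
    [-6,25,0],
    [-10,42,0],
    [-14,60,0],
    [-18,78,0],
    [-22,96,0],
    [-25,112,0],
    [-26,124,0],
    [-26,131,0],
    [-26,131,0]
  ],
  "dr": [
    [0,0,-0.006],
    [0,0,-0.006],
    [0,0,-0.006],
    [0,0,-0.006],
    [0,0,-0.006],
    [0,0,-0.006],
    [0,0,-0.006],
    [0,0,-0.006],
    [0,0,-0.006],
    [0,0,-0.006]
  ]
}}

```text
time: 19.87
position: [0.4463, -0.2776, 0.0938]
tool_rot: [3.127, 0.292, -0.001]
ft_force: [0.3, -0.2, -3.3]
grip_width: 0.564
grip_force: 45.0
```

```bash
python3 look.py w9; python3 - <<'E'
from h import *
import pickle
s=pickle.load(open("pics/w9.pkl","rb"));C=cam("wrist",s);go([.4449,-.2764,.036],10.69,s)
g=cv2.imread("pics/w9.png",0).astype(int)
L=[];Rr=[]
for r in range(10,120,10):
    d=g[r,142:385]-g[r,140:383];print(r,[(141+i,int(d[i])) for i in range(len(d)) if abs(d[i])>35])
E
```

```text
t 19.87 p [ 0.4463 -0.2776  0.0938] yaw 10.66 tilt [-0.001 -0.002 -1.   ] F [ 0.3 -0.2 -3.3] Mz [-0.07  0.18  0.01] q [-0.18  0.22  0.76  1.95 -0.18  1.03 -0.72] w 49.1 gf 45.0
shift [-1.1 -1.6 57.7] dr [ 0.0014  0.0008 -0.0006]
10 [(197, -49), (198, -111), (199, -77), (238, -53), (285, 48), (316, 51), (317, 121), (318, 73)]
20 [(198, -67), (199, -136), (200, -58), (236, -45), (286, 50), (316, 101), (317, 118)]
30 [(198, -48), (199, -118), (200, -81), (237, -45), (284, 55), (315, 46), (316, 120), (317, 80)]
40 [(199, -51), (200, -116), (201, -68), (231, 62), (232, 144), (233, 99), (288, -82), (289, -147), (290, -77), (315, 94), (316, 135)]
50 [(200, -99), (201, -112), (232, 124), (233, 157), (234, 40), (288, -86), (289, -148), (290, -76), (315, 107), (316, 107)]
60 [(200, -56), (201, -126), (202, -68), (232, 108), (233, 159), (234, 54), (288, -100), (289, -140), (290, -59), (314, 87), (315, 141), (316, 38)]
70 [(201, -90), (202, -103), (232, 50), (233, 151), (234, 113), (287, -48), (288, -122), (289, -111), (314, 109), (315, 102)]
80 [(201, -58), (202, -126), (203, -65), (232, 84), (233, 150), (234, 79), (287, -77), (288, -136), (289, -87), (313, 85), (314, 129), (315, 39)]
90 [(202, -91), (203, -105), (204, -36), (233, 129), (234, 160), (287, -98), (288, -145), (289, -65), (313, 97), (314, 134)]
100 [(202, -46), (203, -117), (204, -77), (233, 116), (234, 160), (235, 48), (287, -100), (288, -144), (289, -61), (312, 59), (313, 123), (314, 75)]
110 [(203, -61), (204, -132), (205, -61), (233, 48), (234, 153), (235, 110), (286, -42), (287, -123), (288, -121), (312, 92), (313, 120)]
```

Emit:
{"api": "send_rows", "payload": {
  "xyz": [
    [0,-1,5],
    [0,-2,12],
    [0,-2,20],
    [0,-2,28],
    [0,-2,36],
    [0,-2,43],
    [0,-2,49],
    [0,-2,54],
    [0,-2,57],
    [0,-2,57]
  ],
  "dr": [
    [0,0,0],
    [0,0,0],
    [0,0,0],
    [0,0,0],
    [0,0,0],
    [0,0,0],
    [0,0,0],
    [0,0,0],
    [0,0,0],
    [0,0,0]
  ]
}}

```text
time: 20.75
position: [0.4454, -0.274, 0.0363]
tool_rot: [-3.127, -0.294, 0.002]
ft_force: [-1.3, -0.0, -3.2]
grip_width: 0.57
grip_force: 45.0
```

```bash
python3 look.py w10; python3 - <<'E'
from h import *
import pickle
s=pickle.load(open("pics/w10.pkl","rb"));C=cam("wrist",s);M=R.from_rotvec(s["tool_rot"]).as_matrix();go([.5166,-.2628,.034],10.69,s)
g=cv2.imread("pics/w10.png",0).astype(int)
for r in(50,90,110):
    d=g[r,142:385]-g[r,140:383];print(r,[(141+i,int(d[i])) for i in range(len(d)) if abs(d[i])>60])
print("col258:",[(r,int(g[r+1,258]-g[r-1,258])) for r in range(1,230) if abs(g[r+1,258]-g[r-1,258])>18])
E
```

```text
t 20.75 p [ 0.4454 -0.274   0.0363] yaw 10.75 tilt [-0.001  0.    -1.   ] F [-1.3 -0.  -3.2] Mz [-0.08  0.23  0.01] q [-0.14  0.31  0.73  2.   -0.26  0.93 -0.66] w 49.6 gf 45.0
shift [72.   2.3  2.3] dr [-0.0005  0.0011  0.0011]
50 [(187, -67), (188, -141), (189, -67), (232, 134), (233, 127), (288, -84), (289, -151), (290, -78), (339, 62), (340, 131), (341, 74)]
90 [(190, -120), (191, -96), (233, 137), (234, 157), (287, -87), (288, -150), (289, -75), (337, 123), (338, 110)]
110 [(191, -95), (192, -115), (233, 121), (234, 163), (287, -123), (288, -123), (335, 62), (336, 126), (337, 75)]
col258: [(18, 24), (19, 49), (20, 34), (35, 144), (36, 162), (132, -21), (133, -143), (134, -106), (135, 46), (136, 38), (201, -75), (202, -93)]
```

Emit:
{"api": "send_rows", "payload": {
  "xyz": [
    [0,1,1],
    [0,2,2.3],
    [5,2,2.3],
    [12,2,2.3],
    [20,2,2.3],
    [28,2,2.3],
    [36,2,2.3],
    [43,2,2.3],
    [48,2,2.3],
    [48,2,2.3]
  ],
  "dr": [
    [0,0,0],
    [0,0,0],
    [0,0,0],
    [0,0,0],
    [0,0,0],
    [0,0,0],
    [0,0,0],
    [0,0,0],
    [0,0,0],
    [0,0,0]
  ]
}}

```text
time: 21.63
position: [0.495, -0.2665, 0.0347]
tool_rot: [3.127, 0.297, 0.001]
ft_force: [0.4, 0.4, -4.0]
grip_width: 0.571
grip_force: 45.0
```

```bash
python3 look.py w11; python3 - <<'E'
from h import *
import pickle
s=pickle.load(open("pics/w11.pkl","rb"));go([.5166,-.2628,.0325],10.69,s)
g=cv2.imread("pics/w11.png",0).astype(int)
for r in(70,90,110):
    d=g[r,142:385]-g[r,140:383];print(r,[(141+i,int(d[i])) for i in range(len(d)) if abs(d[i])>50])
print("col258:",[(r,int(g[r+1,258]-g[r-1,258])) for r in range(1,230) if abs(g[r+1,258]-g[r-1,258])>18])
E
```

```text
t 21.63 p [ 0.495  -0.2665  0.0347] yaw 10.86 tilt [ 0.001 -0.    -1.   ] F [ 0.4  0.4 -4. ] Mz [-0.06  0.15 -0.01] q [-0.14  0.39  0.7   1.91 -0.31  0.95 -0.69] w 49.7 gf 45.0
shift [21.9  0.4  2.3] dr [ 0.0004 -0.0006  0.0029]
70 [(185, -122), (186, -89), (215, 59), (216, 89), (217, 56), (228, -57), (229, -127), (230, -74), (236, -63), (261, 74), (262, 70), (270, 94), (271, 127), (289, -56), (290, -113), (292, 127), (306, -79), (307, -59), (336, 127), (337, 110)]
90 [(186, -69), (187, -164), (188, -79), (288, -72), (295, 56), (334, 64), (335, 131), (336, 73)]
110 [(187, -56), (188, -140), (189, -88), (233, 67), (234, 160), (235, 94), (287, -119), (288, -124), (333, 105), (334, 150)]
col258: [(73, 57), (74, 69), (75, 21), (81, 40), (82, 47), (107, 124), (108, 128), (132, -33), (133, -156), (134, -94), (135, 60), (136, 46), (202, -78), (203, -101), (204, -22)]
```

```bash
python3 - <<'E'
from h import *
import pickle
s=pickle.load(open("pics/w11.pkl","rb"));C=cam("wrist",s);M=R.from_rotvec(s["tool_rot"]).as_matrix()
for r in(73.5,81.5,107.5):
  for z in(.07,.052): print(r,z,(M.T@(onz(C,(260,r),z)-s["position"])*1000).round(1))
g=cv2.imread("pics/w11.png",0);print(g[60:116:2,240:282:6].tolist())
E
```

```text
73.5 0.07 [ 86.1  -0.5 -35.2]
73.5 0.052 [ 89.2  -0.5 -17.2]
81.5 0.07 [ 83.3  -0.5 -35.2]
81.5 0.052 [ 85.9  -0.5 -17.2]
107.5 0.07 [ 73.9  -0.5 -35.2]
107.5 0.052 [ 74.9  -0.5 -17.2]
[[17, 19, 13, 11, 14, 66, 113], [16, 12, 16, 12, 59, 111, 244], [6, 17, 15, 10, 90, 112, 248], [10, 15, 16, 14, 113, 113, 247], [11, 16, 13, 15, 113, 109, 242], [10, 5, 11, 10, 105, 103, 228], [79, 14, 18, 12, 102, 98, 204], [95, 74, 11, 69, 95, 91, 169], [85, 87, 83, 90, 83, 106, 118], [85, 88, 92, 81, 85, 83, 87], [91, 87, 87, 87, 87, 86, 88], [125, 120, 121, 127, 126, 114, 117], [130, 125, 125, 129, 132, 128, 129], [128, 129, 130, 128, 133, 131, 129], [127, 125, 126, 129, 131, 132, 130], [130, 126, 129, 127, 131, 125, 129], [131, 126, 126, 131, 129, 130, 128], [130, 126, 130, 126, 129, 129, 128], [129, 126, 127, 127, 133, 128, 128], [253, 213, 127, 127, 132, 129, 252], [253, 220, 127, 129, 127, 129, 253], [253, 251, 126, 126, 131, 129, 253], [253, 253, 124, 127, 128, 126, 253], [253, 253, 126, 127, 129, 243, 253], [253, 253, 253, 251, 127, 253, 253], [253, 253, 253, 253, 252, 252, 253], [253, 253, 253, 253, 253, 253, 253], [253, 253, 253, 253, 253, 253, 253]]
```

Emit:
{"api": "send_rows", "payload": {
  "xyz": [
    [4,0,0],
    [9,0,0],
    [14,0,0],
    [18,0,0],
    [20,0,0],
    [20,0,0.5],
    [20,0,1],
    [20,0,1.5],
    [20,0,2],
    [20,0,2.3]
  ],
  "dr": [
    [0,0,0],
    [0,0,0],
    [0,0,0],
    [0,0,0],
    [0,0,0],
    [0,0,0],
    [0,0,0],
    [0,0,0],
    [0,0,0],
    [0,0,0]
  ]
}}

```text
time: 22.52
position: [0.5128, -0.2634, 0.0323]
tool_rot: [-3.128, -0.294, 0.0]
ft_force: [-0.1, -0.6, -4.3]
grip_width: 0.568
grip_force: 45.0
```

```bash
python3 look.py w12; python3 - <<'E'
from h import *
g=cv2.imread("pics/w12.png",0).astype(int)
for r in(110,120,128):
    d=g[r,142:385]-g[r,140:383];print(r,[(141+i,int(d[i])) for i in range(len(d)) if abs(d[i])>50])
print("col258:",[(r,int(g[r+1,258]-g[r-1,258])) for r in range(1,230) if abs(g[r+1,258]-g[r-1,258])>18])
E
```

```text
t 22.52 p [ 0.5128 -0.2634  0.0323] yaw 10.74 tilt [-0.  0. -1.] F [-0.1 -0.6 -4.3] Mz [-0.07  0.17  0.03] q [-0.14  0.42  0.68  1.87 -0.32  0.96 -0.7 ] w 49.4 gf 45.0
110 [(186, -110), (187, -95), (206, -75), (218, 98), (219, 186), (220, 88), (247, -149), (248, -188), (249, -56), (276, 121), (277, 139), (304, -70), (305, -89), (333, 66), (334, 132), (335, 68)]
120 [(186, -52), (187, -131), (188, -85), (210, -55), (211, -73), (232, 62), (233, 101), (234, 77), (235, 105), (236, 98), (243, -58), (244, -200), (245, -142), (262, 77), (269, 91), (270, 124), (303, -70), (304, -74), (333, 115), (334, 105)]
128 [(187, -96), (188, -112), (258, 85), (259, 77), (287, -64), (295, 55), (332, 95), (333, 145)]
col258: [(127, 31), (128, 91), (129, 78), (130, 21), (133, -47), (134, -46), (141, 93), (142, 106), (203, -84), (204, -103)]
```

Emit:
{"api": "send_rows", "payload": {
  "xyz": [
    [0.5,0,0],
    [1,0,0],
    [1.5,0,0.2],
    [1.5,0,0.4],
    [1.5,0,0.6],
    [1.5,0,0.8],
    [1.5,0,1],
    [1.5,0,1],
    [1.5,0,1],
    [1.5,0,1]
  ],
  "dr": [
    [0,0,0],
    [0,0,0],
    [0,0,0],
    [0,0,0],
    [0,0,0],
    [0,0,0],
    [0,0,0],
    [0,0,0],
    [0,0,0],
    [0,0,0]
  ]
}}

```text
time: 23.4
position: [0.5148, -0.2631, 0.0321]
tool_rot: [-3.127, -0.295, -0.001]
ft_force: [-1.8, 2.9, 6.0]
grip_width: 0.568
grip_force: 45.0
```

```bash
python3 look.py w13; python3 - <<'E'
from h import *
import pickle
s=pickle.load(open("pics/w13.pkl","rb"));C=cam("wrist",s);M=R.from_rotvec(s["tool_rot"]).as_matrix()
g=cv2.imread("pics/w13.png",0).astype(int)
print("col:",[[(r,int(g[r+1,c]-g[r-1,c])) for r in range(90,160) if abs(g[r+1,c]-g[r-1,c])>18] for c in (225,250,262,285,295)])
for r in(126,130,134):
  for z in(.07,.052): print(r,z,(M.T@(onz(C,(260,r),z)-s["position"])*1000).round(1))
cv2.imwrite("pics/w13c.png",cv2.resize(cv2.imread("pics/w13.png")[20:220,160:360],None,fx=3,fy=3,interpolation=cv2.INTER_CUBIC))
E
```

```text
t 23.4 p [ 0.5148 -0.2631  0.0321] yaw 10.76 tilt [ 0.001  0.    -1.   ] F [-1.8  2.9  6. ] Mz [ 0.35  0.66 -0.01] q [-0.14  0.43  0.68  1.87 -0.33  0.96 -0.7 ] w 49.4 gf 45.0
col: [[(94, -20), (99, 52), (100, 182), (101, 174), (102, 48), (124, -98), (125, -225), (126, -137), (134, 47), (135, 136), (136, 113), (137, 24)], [(90, 195), (91, 196), (110, -23), (111, -49), (112, -106), (113, -127), (114, -70), (141, 37), (142, 49), (143, 118), (144, 106)], [(127, 44), (128, 27), (129, 30), (130, 61), (131, 42), (133, -47), (134, -50), (145, 43), (146, 98), (147, 61)], [(96, -19), (97, -22), (100, -23), (102, 80), (103, 109), (104, 29), (107, 105), (108, 120), (123, -103), (124, -24), (125, 73), (127, -35), (128, -64), (129, -69), (133, -45), (134, -45), (135, 78), (136, 108), (137, 26)], [(90, 43), (91, 22), (98, 127), (99, 136), (125, -20), (126, -30), (127, -36), (128, -57), (129, -106), (130, -65), (132, 20), (134, 30), (135, 84), (136, 48)]]
126 0.07 [ 66.9  -0.5 -37.9]
126 0.052 [ 66.8  -0.5 -19.9]
130 0.07 [ 65.4  -0.5 -37.9]
130 0.052 [ 65.1  -0.5 -19.9]
134 0.07 [ 63.9  -0.5 -37.9]
134 0.052 [ 63.3  -0.6 -19.9]
```

View pics/w13c.png

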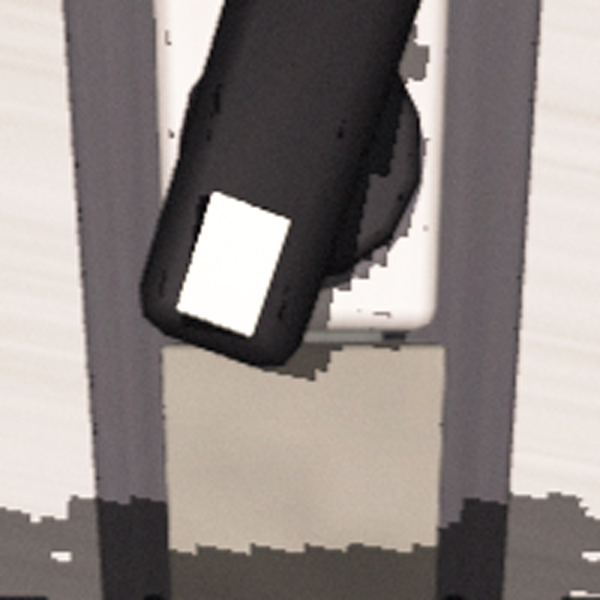

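The tongue is centred within about 1.5 mm: the arm's front edge is at crop row 328 and the body spans columns 162–443. Contact with the bed shows in the force. The knob mark is at crop (235,265). Now I release and rise.

Emit:
{"api": "send_rows", "payload": {
  "xyz": [
    [0,0,0],
    [0,0,0],
    [0,0,0],
    [0,0,0],
    [0,0,0],
    [0,0,0],
    [0,0,0],
    [0,0,0],
    [0,0,0],
    [0,0,0]
  ],
  "dr": [
    [0,0,0],
    [0,0,0],
    [0,0,0],
    [0,0,0],
    [0,0,0],
    [0,0,0],
    [0,0,0],
    [0,0,0],
    [0,0,0],
    [0,0,0]
  ],
  "jaw": 80
}}

```text
time: 24.28
position: [0.5146, -0.2631, 0.0315]
tool_rot: [-3.128, -0.295, -0.0]
ft_force: [-0.0, 0.2, 0.4]
grip_width: 0.918
grip_force: 0.0
```

Emit:
{"api": "send_rows", "payload": {
  "xyz": [
    [0,0,-5],
    [0,0,-15],
    [0,0,-30],
    [0,0,-50],
    [0,0,-70],
    [0,0,-90],
    [0,0,-110],
    [0,0,-125],
    [0,0,-130],
    [0,0,-130]
  ],
  "dr": [
    [0,0,0],
    [0,0,0],
    [0,0,0],
    [0,0,0],
    [0,0,0],
    [0,0,0],
    [0,0,0],
    [0,0,0],
    [0,0,0],
    [0,0,0]
  ]
}}

```text
time: 25.12
position: [0.5155, -0.2637, 0.1635]
tool_rot: [3.127, 0.294, 0.006]
ft_force: [0.3, -0.0, -0.1]
grip_width: 0.923
grip_force: 0.0
```

```bash
python3 look.py w14; python3 - <<'E'
from h import *
import pickle
s=pickle.load(open("pics/w14.pkl","rb"));C=cam("wrist",s)
A=np.array([.602,-.2463])
im=cv2.imread("pics/w14.png");g=cv2.cvtColor(im,cv2.COLOR_BGR2GRAY).astype(int)
T=cam("top")
# white mark in the wrist view near its expected place
p=proj(C,[.602-.018*np.cos(np.radians(-10.6)),-.2463+.018*np.sin(np.radians(10.6)),.112]);print("mark exp",p, "axis exp",proj(C,[*A,.112]))
go([*A,.19],169.4)
print("col258:",[(r,int(g[r+1,258]-g[r-1,258])) for r in range(1,230) if abs(g[r+1,258]-g[r-1,258])>25])
for r in(150,180): d=g[r,142:385]-g[r,140:383];print(r,[(141+i,int(d[i])) for i in range(len(d)) if abs(d[i])>40])
E
```

```text
t 25.12 p [ 0.5155 -0.2637  0.1635] yaw 10.75 tilt [ 0.004 -0.001 -1.   ] F [ 0.3 -0.  -0.1] Mz [-0.05  0.19  0.02] q [-0.21  0.26  0.75  1.76 -0.19  1.19 -0.79] w 80.3 gf 0.0
mark exp [250.30381511 118.74910686] axis exp [259.55639529  93.48306217]
shift [ 88.9  -0.3 -27.8] dr [ 2.0000e-03 -0.0000e+00 -2.7688e+00]
col258: [(10, 26), (11, 42), (69, -54), (70, -57), (71, -53), (72, -103), (73, -109), (74, -41), (114, 91), (115, 144), (117, -101), (118, -119), (119, -56), (130, 27), (136, 76), (137, 88), (177, -36), (178, -42), (179, -48), (180, -47)]
150 [(218, -41), (219, -108), (220, -79), (235, 47), (236, 52), (284, -71), (300, 111), (301, 74)]
180 [(190, -59), (191, -121), (192, -59), (220, -50), (299, 54), (353, 90), (354, 105)]
```

```bash
python3 - <<'E'
from h import *
import pickle
s=pickle.load(open("pics/w14.pkl","rb"));C=cam("wrist",s)
g=cv2.imread("pics/w14.png",0)
x0,y0,x1,y1=205,40,315,140
d=(g[y0:y1,x0:x1]<45).astype(np.uint8)
n,l,st_,c=cv2.connectedComponentsWithStats(d);k=1+np.argmax(st_[1:,4]);print(st_[1:][np.argsort(-st_[1:,4])][:3])
w=(g[y0:y1,x0:x1]>180).astype(np.uint8);n2,l2,s2,c2=cv2.connectedComponentsWithStats(w)
for i in range(1,n2):
    if s2[i,4]>20: print("white",s2[i]+np.array([x0,y0,0,0,0]),c2[i]+[x0,y0])
y=np.radians(10.69);ex=np.array([np.cos(y),np.sin(y)])
for i in range(1,n2):
    if 60<s2[i,4]<400:
        cnt=cv2.findContours((l2==i).astype(np.uint8),0,2)[0][0];r=cv2.boxPoints(cv2.minAreaRect(cnt))+[x0,y0]
        P=np.array([onz(C,q,.112)[:2] for q in r]);print(np.round(P,4))
        for a in range(2): v=P[a+1]-P[a];print("len",np.linalg.norm(v).round(4),"yaw",np.degrees(np.arctan2(v[1],v[0])).round(1))
        print("mark centre",P.mean(0))
cnt=max(cv2.findContours((l==k).astype(np.uint8),0,2)[0],key=cv2.contourArea)
r=cv2.boxPoints(cv2.minAreaRect(cnt))+[x0,y0];P=np.array([onz(C,q,.112)[:2] for q in r]);print("bar",np.round(r,1),np.round(P,4),P.mean(0))
E
```

```text
[[ 37  27  36  65 635]
 [ 71  88   4   3   7]
 [ 41  50   3   4   4]]
white [ 205   40   14  100 1182] [210.47123519  92.34263959]
white [ 236   40   47   87 1899] [258.23591364  67.45286993]
white [ 301   40   14  100 1166] [308.61749571  92.13207547]
white [246 113  13  15 116] [252.04310345 119.99137931]
[[ 0.5797 -0.2405]
 [ 0.5885 -0.2422]
 [ 0.5877 -0.2481]
 [ 0.5788 -0.2465]]
len 0.009 yaw -10.6
len 0.006 yaw -98.5
mark centre [ 0.58366357 -0.244344  ]
bar [[241.3 130.4]
 [245.2  65.7]
 [277.4  67.7]
 [273.5 132.3]] [[ 0.5753 -0.2381]
 [ 0.6175 -0.2336]
 [ 0.6203 -0.2551]
 [ 0.5782 -0.2609]] [ 0.59782743 -0.24691917]
```

Emit:
{"api": "send_rows", "payload": {
  "xyz": [
    [4,0,-6],
    [12,0,-14],
    [22,0,-22],
    [34,0,-28],
    [46,0,-28],
    [58,0,-28],
    [68,0,-28],
    [78,0,-28],
    [85,0,-28],
    [88,0,-28]
  ],
  "dr": [
    [0,0,-0.05],
    [0,0,-0.14],
    [0,0,-0.25],
    [0,0,-0.36],
    [0,0,-0.47],
    [0,0,-0.58],
    [0,0,-0.69],
    [0,0,-0.8],
    [0,0,-0.91],
    [0,0,-1.02]
  ]
}}

```text
time: 26.0
position: [0.6013, -0.2456, 0.1873]
tool_rot: [-2.578, -1.791, 0.003]
ft_force: [-0.2, 0.3, 0.2]
grip_width: 0.918
grip_force: 0.0
```

Emit:
{"api": "send_rows", "payload": {
  "xyz": [
    [0,0,0],
    [0,0,0],
    [0,0,0],
    [0,0,0],
    [0,0,0],
    [0,0,0],
    [0,0,0],
    [0,0,0],
    [0,0,0],
    [0,0,0]
  ],
  "dr": [
    [0,0,-0.11],
    [0,0,-0.22],
    [0,0,-0.33],
    [0,0,-0.44],
    [0,0,-0.55],
    [0,0,-0.66],
    [0,0,-0.77],
    [0,0,-0.88],
    [0,0,-0.99],
    [0,0,-1.1]
  ]
}}

```text
time: 26.83
position: [0.6001, -0.2463, 0.1875]
tool_rot: [-1.263, -2.873, 0.0]
ft_force: [-0.5, 1.7, -0.7]
grip_width: 0.92
grip_force: 0.0
```

```bash
python3 -c "
from h import *
st();go([.601,-.2468,.115],169.4)"
```

```text
t 26.83 p [ 0.6001 -0.2463  0.1875] yaw 132.54 tilt [-0.003  0.001 -1.   ] F [-0.5  1.7 -0.7] Mz [-0.03  0.05  0.03] q [ 0.05  0.36  0.38  1.53 -0.14  1.28  1.19] w 80.0 gf 0.0
shift [-1.1  0.4 72.5] dr [-5.000e-04 -3.000e-03 -6.434e-01]
```

Emit:
{"api": "send_rows", "payload": {
  "xyz": [
    [-1,0,0],
    [-1,0,0],
    [-1,0,0],
    [-1,0,5],
    [-1,0,15],
    [-1,0,30],
    [-1,0,46],
    [-1,0,62],
    [-1,0,75],
    [-1,0,84]
  ],
  "dr": [
    [0,0,-0.1],
    [0,0,-0.2],
    [0,0,-0.31],
    [0,0,-0.42],
    [0,0,-0.53],
    [0,0,-0.643],
    [0,0,-0.643],
    [0,0,-0.643],
    [0,0,-0.643],
    [0,0,-0.643]
  ]
}}

```text
time: 27.67
position: [0.6002, -0.2469, 0.1024]
tool_rot: [-0.299, -3.123, -0.002]
ft_force: [0.3, 0.9, 0.1]
grip_width: 0.921
grip_force: 0.0
```

Emit:
{"api": "send_rows", "payload": {
  "xyz": [
    [0,0,0],
    [0,0,0],
    [0,0,0],
    [0,0,0],
    [0,0,0],
    [0,0,0],
    [0,0,0],
    [0,0,0],
    [0,0,0],
    [0,0,0]
  ],
  "dr": [
    [0,0,0],
    [0,0,0],
    [0,0,0],
    [0,0,0],
    [0,0,0],
    [0,0,0],
    [0,0,0],
    [0,0,0],
    [0,0,0],
    [0,0,0]
  ],
  "jaw": 30
}}

```text
time: 28.5
position: [0.6017, -0.2474, 0.1055]
tool_rot: [0.299, 3.127, 0.0]
ft_force: [0.3, -0.6, -0.1]
grip_width: 0.36
grip_force: 0.0
```

```bash
python3 -c "
from h import *
st();go([.601,-.2468,.103],169.4)"
```

```text
t 28.5 p [ 0.6017 -0.2474  0.1055] yaw 169.07 tilt [ 0.  0. -1.] F [ 0.3 -0.6 -0.1] Mz [-0.01  0.02  0.01] q [ 0.14  0.42  0.27  1.61 -0.12  1.13  1.82] w 31.3 gf 0.0
shift [0.8 0.5 2.5] dr [ 0.      0.0001 -0.0058]
```

Emit:
{"api": "send_rows", "payload": {
  "xyz": [
    [0,0,1],
    [0,0,2],
    [0,0,2],
    [0,0,2],
    [0,0,2],
    [0,0,2],
    [0,0,2],
    [0,0,2],
    [0,0,2],
    [0,0,2]
  ],
  "dr": [
    [0,0,-0.003],
    [0,0,-0.006],
    [0,0,-0.006],
    [0,0,-0.006],
    [0,0,-0.006],
    [0,0,-0.006],
    [0,0,-0.006],
    [0,0,-0.006],
    [0,0,-0.006],
    [0,0,-0.006]
  ],
  "jaw": 5,
  "grip_force": 15
}}

```text
time: 29.33
position: [0.6016, -0.2469, 0.1032]
tool_rot: [-0.289, -3.128, -0.001]
ft_force: [0.5, 2.6, -2.0]
grip_width: 0.161
grip_force: 15.0
```

```bash
python3 -c "
from h import *
st()"
```

```text
t 29.33 p [ 0.6016 -0.2469  0.1032] yaw 169.43 tilt [-0.     0.001 -1.   ] F [ 0.5  2.6 -2. ] Mz [ 0.53  0.03 -0.02] q [ 0.14  0.42  0.27  1.62 -0.12  1.12  1.82] w 14.0 gf 15.0
```

Emit:
{"api": "send_rows", "payload": {
  "xyz": [
    [0,0,0],
    [0,0,0],
    [0,0,0],
    [0,0,0],
    [0,0,0],
    [0,0,0],
    [0,0,0],
    [0,0,0],
    [0,0,0],
    [0,0,0]
  ],
  "dr": [
    [0,0,0.1],
    [0,0,0.2],
    [0,0,0.3],
    [0,0,0.4],
    [0,0,0.5],
    [0,0,0.6],
    [0,0,0.7],
    [0,0,0.8],
    [0,0,0.9],
    [0,0,1.0]
  ],
  "grip_force": 25
}}

```text
time: 30.17
position: [0.6007, -0.248, 0.1032]
tool_rot: [-1.76, -2.601, 0.002]
ft_force: [-1.6, 0.2, -1.4]
grip_width: 0.153
grip_force: 25.0
```

```bash
python3 -c "
from h import *
st()"
```

```text
t 30.17 p [ 0.6007 -0.248   0.1032] yaw 111.82 tilt [-0.002 -0.    -1.   ] F [-1.6  0.2 -1.4] Mz [0.15 0.5  0.03] q [ 0.    0.44  0.45  1.62 -0.2   1.13  0.88] w 13.3 gf 25.0
```

Emit:
{"api": "send_rows", "payload": {
  "xyz": [
    [0,0,0],
    [0,0,0],
    [0,0,0],
    [0,0,0],
    [0,0,0],
    [0,0,0],
    [0,0,0],
    [0,0,0],
    [0,0,0],
    [0,0,0]
  ],
  "dr": [
    [0,0,0.1],
    [0,0,0.2],
    [0,0,0.3],
    [0,0,0.4],
    [0,0,0.5],
    [0,0,0.6],
    [0,0,0.7],
    [0,0,0.8],
    [0,0,0.9],
    [0,0,1.0]
  ]
}}

```text
time: 31.0
position: [0.5993, -0.2478, 0.1032]
tool_rot: [-2.79, -1.437, 0.006]
ft_force: [-5.4, 1.8, 0.4]
grip_width: 0.162
grip_force: 25.0
```

```bash
python3 -c "
from h import *
st()"
```

```text
t 31.0 p [ 0.5993 -0.2478  0.1032] yaw 54.51 tilt [-0.005  0.001 -1.   ] F [-5.4  1.8  0.4] Mz [0.32 1.25 0.01] q [-0.14  0.47  0.64  1.63 -0.3   1.15 -0.05] w 14.1 gf 25.0
```

Emit:
{"api": "send_rows", "payload": {
  "xyz": [
    [0,-0.5,0],
    [0,-1,0],
    [0,-1,0],
    [0,-1,0],
    [0,-1,0],
    [0,-1,0],
    [0,-1,0],
    [0,-1,0],
    [0,-1,0],
    [0,-1,0]
  ],
  "dr": [
    [0,0,0.1],
    [0,0,0.2],
    [0,0,0.3],
    [0,0,0.4],
    [0,0,0.5],
    [0,0,0.6],
    [0,0,0.7],
    [0,0,0.8],
    [0,0,0.9],
    [0,0,1.0]
  ]
}}

```text
time: 31.83
position: [0.5986, -0.2466, 0.1032]
tool_rot: [-3.139, 0.076, 0.007]
ft_force: [-5.2, 3.3, 1.4]
grip_width: 0.16
grip_force: 25.0
```

```bash
python3 -c "
from h import *
st()"
```

```text
t 31.83 p [ 0.5986 -0.2466  0.1032] yaw -2.76 tilt [-0.005  0.002 -1.   ] F [-5.2  3.3  1.4] Mz [0.52 1.28 0.13] q [-0.28  0.53  0.84  1.64 -0.42  1.17 -0.96] w 13.9 gf 25.0
```

Emit:
{"api": "send_rows", "payload": {
  "xyz": [
    [-0.5,-0.3,0],
    [-0.8,-0.5,0],
    [-0.8,-0.5,0],
    [-0.8,-0.5,0],
    [-0.8,-0.5,0],
    [-0.8,-0.5,0],
    [-0.8,-0.5,0],
    [-0.8,-0.5,0],
    [-0.8,-0.5,0],
    [-0.8,-0.5,0]
  ],
  "dr": [
    [0,0,0.11],
    [0,0,0.22],
    [0,0,0.33],
    [0,0,0.44],
    [0,0,0.55],
    [0,0,0.66],
    [0,0,0.77],
    [0,0,0.88],
    [0,0,0.985],
    [0,0,0.985]
  ]
}}

```text
time: 32.67
position: [0.5993, -0.2453, 0.1032]
tool_rot: [-2.734, 1.547, 0.005]
ft_force: [-3.7, 3.7, 1.3]
grip_width: 0.159
grip_force: 25.0
```

```bash
python3 -c "
from h import *
st();print(169.43-np.degrees(3.99))"
```

```text
t 32.67 p [ 0.5993 -0.2453  0.1032] yaw -59.02 tilt [-0.003  0.002 -1.   ] F [-3.7  3.7  1.3] Mz [ 0.94  0.86 -0.02] q [-0.41  0.63  1.05  1.64 -0.57  1.22 -1.84] w 13.8 gf 25.0
-59.18016025719848
```

Emit:
{"api": "send_rows", "payload": {
  "xyz": [
    [0,0,0],
    [0,0,0],
    [0,0,0],
    [0,0,0],
    [0,0,0],
    [0,0,0],
    [0,0,0],
    [0,0,0],
    [0,0,0],
    [0,0,0]
  ],
  "dr": [
    [0,0,0],
    [0,0,0],
    [0,0,0],
    [0,0,0],
    [0,0,0],
    [0,0,0],
    [0,0,0],
    [0,0,0],
    [0,0,0],
    [0,0,0]
  ],
  "jaw": 50
}}

```text
time: 33.5
position: [0.6001, -0.2463, 0.1034]
tool_rot: [-2.736, 1.545, -0.0]
ft_force: [0.1, 1.0, -0.3]
grip_width: 0.576
grip_force: 0.0
```

Emit:
{"api": "send_rows", "payload": {
  "xyz": [
    [0,0,-5],
    [0,0,-15],
    [0,0,-30],
    [0,0,-50],
    [0,0,-70],
    [0,0,-90],
    [0,0,-105],
    [0,0,-110],
    [0,0,-110],
    [0,0,-110]
  ],
  "dr": [
    [0,0,0],
    [0,0,0],
    [0,0,0],
    [0,0,0],
    [0,0,0],
    [0,0,0],
    [0,0,0],
    [0,0,0],
    [0,0,0],
    [0,0,0]
  ]
}}

```text
time: 34.33
position: [0.6, -0.2461, 0.2133]
tool_rot: [-2.735, 1.544, 0.0]
ft_force: [-0.9, -0.6, 0.0]
grip_width: 0.574
grip_force: 0.0
```

```bash
python3 -c "
from h import *
st();go([.47,-.40,.28],-59)"
```

```text
t 34.33 p [ 0.6    -0.2461  0.2133] yaw -58.9 tilt [ 0.  0. -1.] F [-0.9 -0.6  0. ] Mz [0.05 0.16 0.04] q [-0.45  0.53  1.12  1.52 -0.49  1.39 -1.89] w 50.0 gf 0.0
shift [ 64.6 190.7 -66.8] dr [-0.0002  0.0004  0.0017]
```

Emit:
{"api": "send_rows", "payload": {
  "xyz": [
    [-10,-6,-5],
    [-28,-17,-10],
    [-46,-28,-15],
    [-64,-39,-20],
    [-84,-51,-25],
    [-104,-63,-30],
    [-124,-75,-30],
    [-144,-87,-30],
    [-160,-97,-30],
    [-171,-103,-30]
  ],
  "dr": [
    [0,0,-0.05],
    [0,0,-0.15],
    [0,0,-0.25],
    [0,0,-0.35],
    [0,0,-0.45],
    [0,0,-0.55],
    [0,0,-0.65],
    [0,0,-0.75],
    [0,0,-0.85],
    [0,0,-0.9]
  ]
}}

```text
time: 35.17
position: [0.5995, -0.0425, 0.2426]
tool_rot: [-3.135, 0.185, 0.003]
ft_force: [-0.9, 0.2, -0.2]
grip_width: 0.573
grip_force: 0.0
```

```bash
python3 - <<'E'
from h import *
st();t=get_image("top")[:,:,::-1].copy();s=get_image("scene")[:,:,::-1].copy();cv2.imwrite("pics/t15.png",t);cv2.imwrite("pics/s15.png",s)
im=np.zeros((480,800,3),np.uint8);im[:,:400]=cv2.resize(t[140:260,325:425],None,fx=4,fy=4,interpolation=cv2.INTER_CUBIC);im[:,400:]=cv2.resize(s[235:355,100:200],None,fx=4,fy=4,interpolation=cv2.INTER_CUBIC)
cv2.imwrite("pics/c15.png",cv2.convertScaleAbs(im,alpha=1.4))
E
```

```text
t 35.17 p [ 0.5995 -0.0425  0.2426] yaw -6.76 tilt [-0.002  0.001 -1.   ] F [-0.9  0.2 -0.2] Mz [-0.05  0.15  0.04] q [-0.77  0.31  0.98  1.6  -0.26  1.37 -1.45] w 49.9 gf 0.0
```

View pics/c15.png

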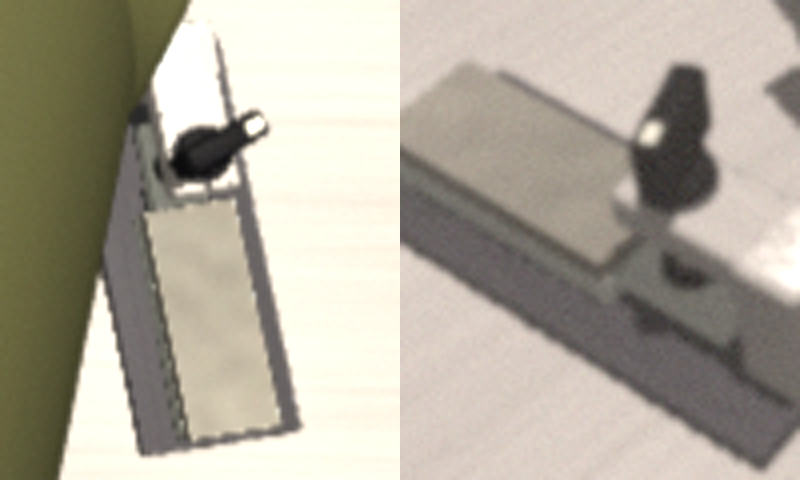

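The stone lies flat on the bed with the foot on its tongue. Its body corners are at crop (145,210), (238,198), (285,425) and (188,442), and the knob's mark is at (257,125).

```bash
python3 - <<'E'
from h import *
T=cam("top");Q=lambda x,y:(x/4+325-.4,y/4+140-.4)
y=np.radians(10.69);ex=np.array([np.cos(y),np.sin(y)]);ey=np.array([-ex[1],ex[0]]);A=np.array([.602,-.2463])
f=lambda p,z:(lambda d:(1000*np.array([ex@d,ey@d])).round(1))(onz(T,Q(*p),z)[:2]-A)
for p in((145,210),(238,198),(285,425),(188,442)): print("body",f(p,.034))
m=f((257,125),.112);print("mark",m,"knob angle",np.degrees(np.arctan2(m[1],-m[0]))%360, "expected",np.degrees(4.36))
a,b=f((265,118),.112),f((175,168),.112);print("bar",a,b)
E
```

```text
body [-22.5  23.4]
body [-24.3 -27.6]
body [-148.7  -27.2]
body [-149.2   25.5]
mark [  4.4 -16.1] knob angle 254.71477316544497 expected 249.80959867703893
bar [  7.2 -20.7] [-10.   27.8]
```

```bash
python3 -c "
from bench import *
print(close_job())"
```

```text
the job is handed in; nothing more can be done
None
```

The job is handed in at about 35 s: the stone lies flat on the stand, its tongue within about 2 mm of centre under the foot, and the knob is about a quarter turn past touch, worked out from the knob angle because I felt no clear touch; on the first lowering the tongue caught the arm's end, so I re-levelled the stone on the counter first.

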